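# Wash the brush and put the painted pebbles away to dry

### The arm

A 6-joint arm with a two-finger parallel gripper is mounted at the origin on the work surface. World frame = base frame: x ahead of the robot, y to its left, z up, the work surface at z = 0. Lengths are in m, angles in rad, forces in N, time in s.
With the tool pointing down it reaches from about 0.35 to 0.975 m from the base axis. Payload 4.9 kg.
Tool frame: the origin (TCP) lies midway between the tips of the shut fingers; the grasp point (between the pads) lies 19 mm behind it (ctrl.hold_point_z is the distance from the TCP to the grasp point, in m); z points along the fingers, y is the line along which they close (so a half turn about z gives the same grasp; the last joint's range is limited). The gripper opens to 85 mm and grips with 20 to 120 N. Pads are 22 mm wide; open, the fingers measure 114 mm over their backs; the gripper's body (76 mm by 85 mm) begins 54 mm behind the grasp point. The pads swing forward as they close: fully open they stand 13 mm farther back than shut.
Start: joints at [1.178, 0.053, 1.613, -0, 1.476, -0.119], TCP at [0.169, 0.602, 0.192] pointing down, gripper open.
Joint ranges: [-3.01, 3.01], [-1.01, 2.22], [0.06, 2.58], [-1.02, 4.17], [0.09, 2.62], [-3.14, 3.14]. Speed limits (rad/s): [2.57, 2.57, 3.14, 3.14, 3.14, 3.14].

### API

Orientations are given as a rotation vector (axis times angle).
In Python, from station import status, viewer, finish_job, ctrl gives the robot as it stands.
- The arm moves only by the shell command python3 -m jog 'ROWS' [FORCE]. ROWS is JSON, a list of rows, each a list of 7 numbers: the turn, a rotation vector about the tool's x, y, z each as a share of 5 degrees, from -1 to 1, then the shift along the tool's x, y, z each as a share of 30 mm, from -1 to 1, then the opening, from -1 (shut) to 1 (fully open). A call has 1 to 5 rows; each row shifts and turns the commanded pose from where the row before left it, along the tool's axes as they then stand; what a row does not reach is not made up. A row lasts 1/8 s, in which the tool goes at most 62.5 mm and 10.7 degrees, less where a joint would pass 70% of its speed; a pose out of reach is approached as far as the arm can. A call with a number of a shift or a turn outside -1 to 1 is refused whole. A call with a gripper value outside its range is refused whole. The fingers move at their own pace and stop on an object; FORCE is the grip in N (left out, the last holds). Time passes only in rows, so rows that do not move let the fingers close. It gives the time, the measured TCP pose, the force, the opening and the grip force at its end, in the units of the state.
- status.get_obs(): the state, without advancing time (a new reading comes with each control period).
- viewer.get_image(name): name is "scene" or "top" or "wrist"; returns a dict with "img" (480x640x3 uint8, red, green, blue), "fovy" (degrees; the focal length in pixels is half the picture's height over the tangent of half this angle, whatever the lens; pixels are square), "cx", "cy" (the principal point, pixels), "rvec" (rotation vector, rad) and "tvec" (3), from world to camera coordinates, as OpenCV has them. Camera axes: x right, y down, z forward; pixel columns grow to the right and rows downward; lengths in m; the calibration is good to about 2 mm. A picture is of the moment at which its call begins. There is no depth.
- finish_job(): hands the job in; it is judged then, once.
The state is a dict: "t": time; "q": joint angles; "dq": joint speeds; "effort": joint torques, N m; "tool_pos": TCP position; "tool_rot": TCP orientation; "contact_force": force on the tool from outside, world axes, zero at the start; "wrist_torque": the same for the moment, N m; "opening": finger opening in m; "grip_force": force on a finger pad.
Only numpy, scipy, OpenCV 4.12 (cv2) and the standard library are available. Lean on these libraries where they do the work, as an engineer would, in place of code of your own. Each camera call takes 0.05 s, during which the arm holds its last target. There are 200 camera calls.

### The job

First hold the paint brush and dip its bristles fully into the wide low tin to wash them, then into the tall narrow tin to rinse them, about two seconds in each, and lay the brush level across the middle of the wooden brush rest, in both notches. Then lay every pebble flat on the metal tray, none on top of another, and only when the tray is loaded slide it into the bottom slot of the drying rack until it is fully home against the back. Leave both tins standing and do not disturb the paint bottles, the spray can or the palette plate.

Things in the scene. Friction and masses are not known exactly. Their poses are not given: they have to be found in the camera images.
- pebble_1: loose painted pebble, off-white smooth stone, an oblong 64 long (body x), 42 wide (body y), 26 mm high, 100 g; origin at the centre of its underside, z up. Lies flat on the table left of the tray. May be absent
- pebble_2: loose painted pebble, off-white smooth stone, an oblong 60 long (body x), 40 wide (body y), 24 mm high, 100 g; origin at the centre of its underside, z up. Lies flat on the table left of the tray. May be absent
- pebble_3: loose painted pebble, off-white smooth stone, an oblong 66 long (body x), 44 wide (body y), 26 mm high, 100 g; origin at the centre of its underside, z up. Lies flat on the table left of the tray. May be absent
- pebble_4: loose painted pebble, off-white smooth stone, an oblong 62 long (body x), 38 wide (body y), 25 mm high, 100 g; origin at the centre of its underside, z up. Lies flat on the table left of the tray. May be absent
- tray: loose metal tray, 210 (x) by 180 mm (y), floor 4 mm thick, rim 4 mm thick and 10 mm high, 0.32 kg, lying on the table in front of the rack. Origin at the centre of its underside; x points to its rear end, which goes first into the rack, z up. At its front end (x = -100 mm) stands a bail handle
- tray_handle (a point): middle of the tray's handle bar, at (-100, 0, 40) mm in the tray's frame. The bar runs along the tray's y, 80 mm long, 10 mm thick (tray x), from 33 to 47 mm above the table, on two 8 mm posts at y = +-34 mm
- rack: fixed plywood drying rack, 165 deep (x), 214 wide, 80 mm high, slatted top. Origin: centre of underside; open front faces -x. Bottom slot level with the table, 190 mm wide (5 mm play each side), 42 mm free height, mouth at x = -82 mm with flared cheeks 25 mm before it, back stop at x = +72. Tray fully home: its origin at x = -33 mm, y = 0, axes parallel; handle 50 mm outside
- brush: loose flat paint brush, 190 mm long, 12 mm thick (z), pale wooden handle 16 mm wide (y) from x = -90 to +30 mm, steel ferrule 19 mm wide from +30 to +65, brown bristles 21 mm wide from +65 to +100 mm, 50 g. Origin on its underside near its balance point; x along the brush towards the bristles. At the start it lies on the table, right of the tray
- brush_grip (a point): a point on the brush's axis near its balance point, 6 mm above its origin: a good place to grip, across the width
- brush_tip (a point): tip of the bristles, at (100, 0, 6) mm in the brush's frame
- rest: fixed pale wooden brush rest: base 110 (x) by 50 (y) by 8 mm with two notched uprights, 8 mm thick, at x = +-42 mm. The notches are 30 mm wide (y), their floors 30 mm above the table, the horns beside them reach 48 mm. Origin at the centre of the underside; a brush at rest lies along x, either way round, its underside at z = 30 mm
- wide_tin: loose open steel tin, the wide low one: 92 mm in diameter, 68 mm high, wall 3 mm, floor 5 mm, 0.35 kg, standing on the table. Origin at the centre of its underside, z up. May change places with the tall tin
- tall_tin: loose open steel tin, the tall narrow one: 70 mm in diameter, 95 mm high, wall 3 mm, floor 5 mm, 0.35 kg, standing on the table. Origin at the centre of its underside, z up
- paint_bottle_a: bystander: paint bottle 50 mm in diameter, 140 mm high; origin at the centre of its underside
- paint_bottle_b: bystander: paint bottle 46 mm in diameter, 125 mm high; origin at the centre of its underside
- spray_can: bystander: spray can 64 mm in diameter, 200 mm high; origin at the centre of its underside
- palette: bystander: white palette plate 170 mm in diameter, 16 mm high; origin at the centre of its underside
Not all that is in view belongs to the job. What is shaped like the pebble_4 but black or green is not meant. Leave any blue look-alike of the pebble_2 alone.

How it is judged:
On the way, in this order (a step that is already met when the one before it is completed fails the run):
1. the held brush's bristles are dipped in the wide low tin (tip at least 25 mm below the rim, tin upright) (horizontal distance between brush_tip and wide_tin below 0.043 m and z of brush_tip in the frame of wide_tin between 0.002 and 0.043 m and angle between wide_tin's own z axis and vertical below 0.2 rad and contact force between the fingers and brush above 0.5 N), for 1 s.
2. then the held brush's bristles are dipped in the tall narrow tin (tip at least 25 mm below the rim, tin upright) (horizontal distance between brush_tip and tall_tin below 0.032 m and z of brush_tip in the frame of tall_tin between 0.002 and 0.07 m and angle between tall_tin's own z axis and vertical below 0.2 rad and contact force between the fingers and brush above 0.5 N), for 1 s.
3. the brush lies across the rest (x of brush_grip in the frame of rest between -0.03 and 0.03 m and y of brush_grip in the frame of rest between -0.013 and 0.013 m and z of brush_grip in the frame of rest between 0.03 and 0.045 m and angle between the x axis of brush and the x axis of rest, either way round below 0.2 rad and linear speed of brush below 0.02 m/s), for 0.3 s.
4. every pebble lies flat on the tray while the tray is still at least half out of the rack (x of pebble_1 in the frame of tray between -0.088 and 0.088 m and y of pebble_1 in the frame of tray between -0.075 and 0.075 m and z of pebble_1 in the frame of tray between -0.002 and 0.01 m and angle between each of pebble_1, pebble_2, pebble_3, pebble_4's own z axis and vertical below 0.2 rad and linear speed of each of pebble_1, pebble_2, pebble_3, pebble_4 below 0.03 m/s and x of pebble_2 in the frame of tray between -0.088 and 0.088 m and y of pebble_2 in the frame of tray between -0.075 and 0.075 m and z of pebble_2 in the frame of tray between -0.002 and 0.01 m and x of pebble_3 in the frame of tray between -0.088 and 0.088 m and y of pebble_3 in the frame of tray between -0.075 and 0.075 m and z of pebble_3 in the frame of tray between -0.002 and 0.01 m and x of pebble_4 in the frame of tray between -0.088 and 0.088 m and y of pebble_4 in the frame of tray between -0.075 and 0.075 m and z of pebble_4 in the frame of tray between -0.002 and 0.01 m and x of tray in the frame of rack below -0.12 m), for 0.3 s.
At the end, for the whole second after the job is handed in: tray home in the rack (within 9 mm of the stop, parallel to 0.08 rad); all pebbles flat on its floor (centres inside 88 x 75 mm of its centre, tilt under 0.2 rad); brush in both notches of the rest (within 30 mm along, 13 mm across, 0.2 rad); tins upright (0.15 rad); all at rest (all of step 3 and x of pebble_1 in the frame of tray between -0.088 and 0.088 m and y of pebble_1 in the frame of tray between -0.075 and 0.075 m and z of pebble_1 in the frame of tray between -0.002 and 0.01 m and angle between each of pebble_1, pebble_2, pebble_3, pebble_4's own z axis and vertical below 0.2 rad and linear speed of each of pebble_1, pebble_2, pebble_3, pebble_4 below 0.03 m/s and x of pebble_2 in the frame of tray between -0.088 and 0.088 m and y of pebble_2 in the frame of tray between -0.075 and 0.075 m and z of pebble_2 in the frame of tray between -0.002 and 0.01 m and x of pebble_3 in the frame of tray between -0.088 and 0.088 m and y of pebble_3 in the frame of tray between -0.075 and 0.075 m and z of pebble_3 in the frame of tray between -0.002 and 0.01 m and x of pebble_4 in the frame of tray between -0.088 and 0.088 m and y of pebble_4 in the frame of tray between -0.075 and 0.075 m and z of pebble_4 in the frame of tray between -0.002 and 0.01 m and x of tray in the frame of rack above -0.042 m and y of tray in the frame of rack between -0.012 and 0.012 m and z of tray in the frame of rack below 0.008 m and angle between the x axis of tray and the x axis of rack, either way round below 0.08 rad and angle between each of wide_tin, tall_tin's own z axis and vertical below 0.15 rad); the robot touches nothing.
It fails at once if paint bottle a is disturbed (moved over 30 mm or tipped) (distance of paint_bottle_a from where it was at the start of the episode above 0.03 m or angle between paint_bottle_a's own z axis and vertical above 0.3 rad).
It fails at once if paint bottle b is disturbed (moved over 30 mm or tipped) (distance of paint_bottle_b from where it was at the start of the episode above 0.03 m or angle between paint_bottle_b's own z axis and vertical above 0.3 rad).
It fails at once if spray can is disturbed (moved over 30 mm or tipped) (distance of spray_can from where it was at the start of the episode above 0.03 m or angle between spray_can's own z axis and vertical above 0.3 rad).
It fails at once if palette is disturbed (moved over 30 mm or tipped) (distance of palette from where it was at the start of the episode above 0.03 m or angle between palette's own z axis and vertical above 0.3 rad).
Of pebble_1, pebble_2, pebble_3, pebble_4 only 3 to 4 are there at a start; the rules pass over those that are not, and their reading is None.
At some moment in a run one of pebble_1, pebble_2, pebble_3, pebble_4, wide_tin, tall_tin, brush may be knocked a few centimetres aside while the robot is not near it.
Once in a run the grip may slacken for a moment while it holds something.
It also fails if it takes over 208 s, if anything falls off the work surface, if the arm or the gripper's body presses on something with over 40 N, if the wrist force passes 120 N, or if a joint passes its speed limit or range.

## Working session

There is one attempt and no reset: what is moved stays moved. The work goes in short steps, Python scripts to look and compute and a shell command to move; the robot and the scene stay as the last step left them, time stands still between calls to the robot, and variables do not carry over. Pictures are saved under pics/ and viewed, at most 14 in all, crops included, and the job is handed in when it is done.

```bash
ls; mkdir -p pics; python3 - <<'E'
from station import status, viewer, ctrl
import cv2
for n in ("scene","top","wrist"):
    d=viewer.get_image(n); cv2.imwrite(f"pics/{n}0.png",d["img"][:,:,::-1])
    print(n,d["fovy"],d["cx"],d["cy"],d["rvec"],d["tvec"])
o=status.get_obs(); print(o["t"],o["tool_pos"],o["tool_rot"],o["opening"],ctrl.hold_point_z)
E
```

```text
pics
scene 48.188892257345316 319.6988761141825 244.69217984816436 [ 1.13640337  2.27306954 -1.06309691] [ 0.29132164 -0.22634705  1.62317533]
top 45.173725399121 319.1988041319873 232.5872057521659 [ 2.13093874 -2.19013047  0.12447952] [0.01317361 0.53089512 1.32753476]
wrist 61.7148461526457 319.3870442460491 239.5139528186032 [-2.30264021 -1.74425642 -0.2639395 ] [-0.62368711 -0.03847731  0.37903773]
0.15 [0.16880372 0.60119352 0.19053838] [-4.28707335e-01 -3.11183216e+00  2.43380222e-03] 0.08515754391869468 0.0187
```

View pics/top0.png

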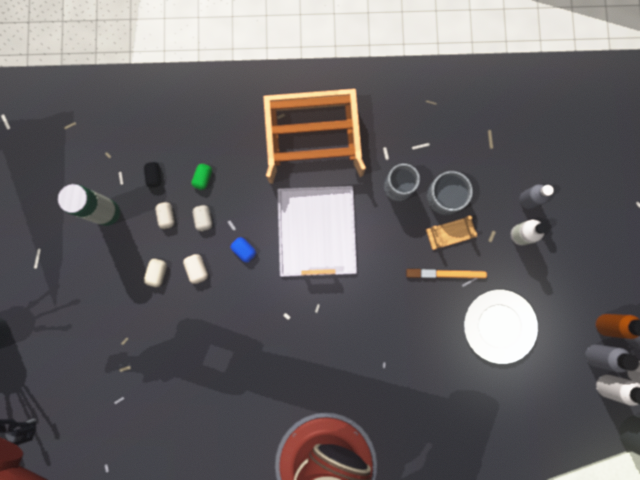

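View pics/scene0.png

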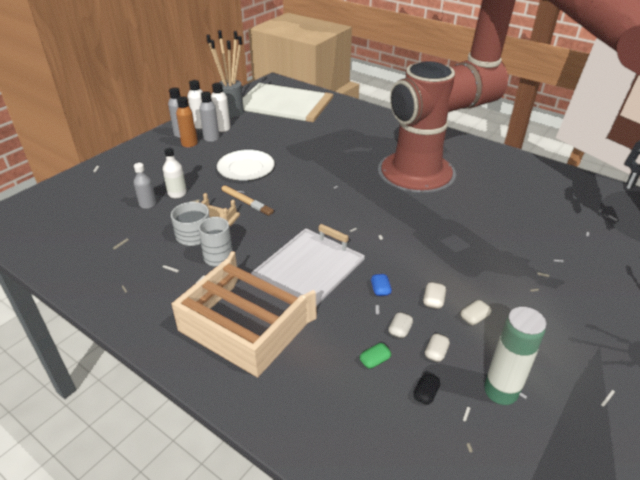

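Top view (up = +x, left = +y): four off-white pebbles at (165,215), (202,217), (155,272), (195,268). The look-alikes are black (152,174), green (201,177) and blue (243,249). The tray is at (317,232), with its handle at (318,271), and the rack is above it. The tall tin is at (402,181), the wide tin at (451,192), the rest at (451,233), and the brush at (447,274) with its bristles at the left end (407). The palette is at (501,326), the bottles near (535,195) and (527,232), and the spray can at (75,200).

```bash
cat > h.py <<'E'
import numpy as np, cv2
from scipy.spatial.transform import Rotation as R
from station import status, viewer, ctrl
class Cam:
    def __init__(s,n):
        d=viewer.get_image(n); s.img=d["img"]; s.f=240/np.tan(np.radians(d["fovy"])/2); s.c=np.array([d["cx"],d["cy"]])
        s.R=R.from_rotvec(d["rvec"]).as_matrix(); s.t=np.array(d["tvec"]); s.o=-s.R.T@s.t
        s.hsv=cv2.cvtColor(s.img,cv2.COLOR_RGB2HSV)
    def ray(s,p,z):
        p=np.atleast_2d(np.float64(p)); d=np.c_[(p-s.c)/s.f,np.ones(len(p))]@s.R
        return s.o+d*((z-s.o[2])/d[:,2])[:,None]
    def px(s,X):
        c=s.R@np.asarray(X,float)+s.t; return c[:2]/c[2]*s.f+s.c
    def save(s,n,box=None,k=1):
        im=s.img if box is None else s.img[box[1]:box[3],box[0]:box[2]]
        cv2.imwrite(f"pics/{n}.png",cv2.resize(im[:,:,::-1],None,fx=k,fy=k,interpolation=cv2.INTER_CUBIC))
    def blobs(s,m,amin=60,roi=None):
        m=m.astype(np.uint8)
        if roi: k=np.zeros_like(m);k[roi[1]:roi[3],roi[0]:roi[2]]=1;m=m*k
        cs,_=cv2.findContours(m,cv2.RETR_EXTERNAL,cv2.CHAIN_APPROX_NONE)
        return [c[:,0,:] for c in cs if cv2.contourArea(c)>amin]
    def rect(s,c,z):
        w=s.ray(c,z)[:,:2]; r=cv2.minAreaRect((w*1000).astype(np.float32)); b=cv2.boxPoints(r)
        e=[b[1]-b[0],b[2]-b[1]]; L=[np.hypot(*v) for v in e]; v=e[int(np.argmax(L))]
        return np.round(r[0],1),np.round(max(L),1),np.round(min(L),1),np.round(np.degrees(np.arctan2(v[1],v[0]))%180,1)
E
python3 - <<'E'
from h import *
c=Cam("top"); H,S,V=[c.hsv[:,:,i].astype(int) for i in range(3)]
print("cam",c.o)
for b in c.blobs((V>130)&(S<60),100,(130,160,270,300)): print("peb",b.mean(0),c.rect(b,.013))
for b in c.blobs((V>110)&(S<60),1000,(265,175,370,290)): print("tray",b.mean(0),c.rect(b,.010))
for b in c.blobs((S>100)&(V>90),60,(300,262,340,285)): print("handle",b.mean(0),c.rect(b,.047))
for b in c.blobs((S>100)&(V>60),60,(400,210,490,285)): print("wood",b.mean(0),c.rect(b,.012),c.rect(b,.04))
for b in c.blobs(((V>75)),60,(400,262,490,285)): print("brush all",b.mean(0),b[:,0].min(),b[:,0].max(),c.rect(b,.010))
for b in c.blobs(V>60,300,(380,155,478,215)): 
    print("tins",b.mean(0),cv2.minEnclosingCircle(b),[c.rect(b,z) for z in (.068,.095)])
for b in c.blobs((S>90)&(V>60),1000,(255,80,372,182)): print("rack",c.rect(b,.08))
c.save("crop_a",(370,150,500,300),4)
E
```

```text
cam [ 3.73175047e-01 -1.08649694e-03  1.38025755e+00]
peb [154.04225352 271.76056338] (array([450.7, 392.6]), np.float32(63.8), np.float32(40.0), np.float32(164.3))
peb [194.28 267.84] (array([457. , 296.8]), np.float32(66.2), np.float32(44.6), np.float32(20.2))
peb [201.01515152 216.96969697] (array([578.6, 280.6]), np.float32(58.0), np.float32(38.4), np.float32(11.0))
peb [163.6119403  214.29850746] (array([587.4, 370.3]), np.float32(60.6), np.float32(36.5), np.float32(10.5))
tray [316.4925816  232.54599407] (array([538.9,   5.8]), np.float32(214.1), np.float32(186.5), np.float32(0.5))
wood [461.03636364 273.77272727] (array([ 425.4, -334.2]), np.float32(118.3), np.float32(18.9), np.float32(88.4)) (array([ 424.3, -327.4]), np.float32(115.9), np.float32(18.5), np.float32(88.4))
wood [413.         272.71052632] (array([ 430.9, -220.8]), np.float32(28.7), np.float32(18.9), np.float32(88.4)) (array([ 429.7, -216.3]), np.float32(28.1), np.float32(18.5), np.float32(88.4))
wood [451.34375   232.3203125] (array([ 525.5, -317.3]), np.float32(116.7), np.float32(55.0), np.float32(105.9)) (array([ 522.4, -310.9]), np.float32(114.3), np.float32(53.8), np.float32(105.9))
brush all [444.53070175 272.89473684] 400 489 (array([ 429. , -295.9]), np.float32(212.1), np.float32(52.1), np.float32(88.4))
tins [427.58495822 185.35376045] ((428.5, 184.5), 56.76716613769531) [(array([ 632. , -257.6]), np.float32(227.0), np.float32(138.7), np.float32(88.4)), (array([ 626.7, -252.3]), np.float32(222.3), np.float32(135.8), np.float32(88.4))]
rack (array([755.3,   6.6]), np.float32(228.7), np.float32(207.8), np.float32(92.3))
```

View pics/crop_a.png

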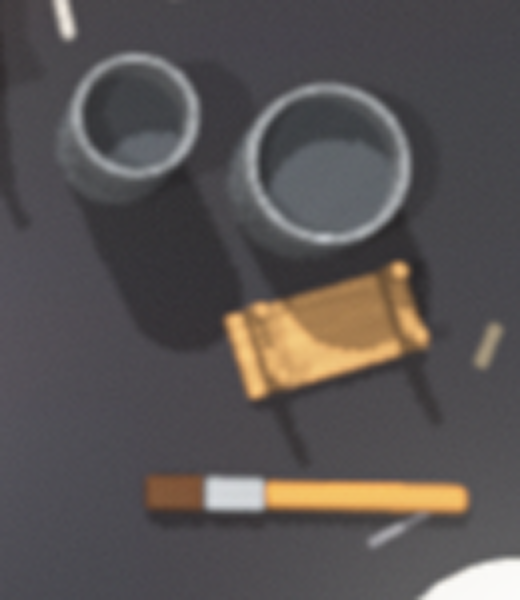

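Crop: the tall-tin rim centre is at px (404,179) and the wide-tin rim centre at px (452,191). The rest is at about 106° and the brush bristles point left (+y). I'm moving over that area now, with yaw 0 so that tool x = +Y and tool y = +X.

```bash
cat >> h.py <<'E'
def st():
    o=status.get_obs(); M=R.from_rotvec(o["tool_rot"]).as_matrix()
    print("t %.2f pos %s y-yaw %.1f tilt %.1f open %.3f grip %.1f F %s q %s"%(o["t"],np.round(o["tool_pos"],4),np.degrees(np.arctan2(M[1,1],M[0,1])),np.degrees(np.arccos(-M[2,2])),o["opening"],o["grip_force"],np.round(o["contact_force"],1),np.round(o["q"],2)))
    return np.array(o["tool_pos"]),M
def to(p=None,yaw=None,M1=None):
    "rows (in share units) for turn, then for shift in the axes after the turn"
    p0,M=st()
    if yaw is not None:
        a=np.radians(yaw); y=np.array([np.cos(a),np.sin(a),0]); z=np.array([0,0,-1.]); M1=np.c_[np.cross(y,z),y,z]
    T=M if M1 is None else M1
    if M1 is not None: print(" turn /5deg",np.round(np.degrees(R.from_matrix(M.T@T).as_rotvec())/5,2))
    if p is not None: print(" shift /30mm",np.round(T.T@(np.array(p)-p0)/.03,2))
E
python3 -m jog '[[0,0,1,0,0,-0.5,1],[0,0,1,0,0,-0.5,1],[0,0,1,0,0,-0.5,1],[0,0,1,0,0,-0.5,1],[0,0,1,0,0,0,0]]'
python3 -m jog '[[0,0,1,0,0,0,0],[0,0,1,0,0,0,0],[0,0,1,0,0,0,0],[0,0,1,0,0,0,0],[0,0,1,0,0,0,0]]'
python3 -m jog '[[0,0,1,0,0,0,0],[0,0,1,0,0,0,0],[0,0,1,0,0,0,0],[0,0,1,0,0,0,0],[0,0,0.9,0,0,0,0]]'
python3 -m jog '[[0,0,0,-1,1,0,0],[0,0,0,-1,1,0,0],[0,0,0,-1,1,0,0],[0,0,0,-1,1,0,0],[0,0,0,-1,1,0,0]]'
python3 -m jog '[[0,0,0,-1,1,0,0],[0,0,0,-1,1,0,0],[0,0,0,-1,1,0,0],[0,0,0,-1,1,0,0],[0,0,0,-1,1,0,0]]'
python3 -m jog '[[0,0,0,-1,0,0,0],[0,0,0,-1,0,0,0],[0,0,0,-1,0,0,0],[0,0,0,-1,0,0,0],[0,0,0,-1,0,0,0]]'
python3 -m jog '[[0,0,0,-1,0,0,0],[0,0,0,-1,0,0,0],[0,0,0,-1,0,0,0],[0,0,0,-1,0,0,0],[0,0,0,-1,0,0,0]]'
python3 -m jog '[[0,0,0,-1,0,0,0],[0,0,0,-1,0,0,0],[0,0,0,-1,0,0,0],[0,0,0,-1,0,0,0],[0,0,0,-1,0,0,0]]'
python3 - <<'E'
from h import *
c=Cam("wrist"); c.save("w1"); print(c.o); to([.45,-.29,.25],yaw=0)
E
```

```text
t: 0.82
tool_pos: [0.1693, 0.6024, 0.2532]
tool_rot: [1.096, 2.944, 0.004]
contact_force: [0.2, -0.9, -0.1]
opening: 0.0696
grip_force: 0.0
t: 1.45
tool_pos: [0.1689, 0.6015, 0.2511]
tool_rot: [1.708, 2.637, -0.001]
contact_force: [-0.4, 0.3, 0.2]
opening: 0.0428
grip_force: 0.0
t: 2.08
tool_pos: [0.1689, 0.6015, 0.2511]
tool_rot: [2.228, 2.215, -0.001]
contact_force: [0.1, -0.0, -0.1]
opening: 0.0429
grip_force: 0.0
t: 2.7
tool_pos: [0.3192, 0.4501, 0.2513]
tool_rot: [2.225, 2.218, -0.0]
contact_force: [-0.5, 0.0, -0.0]
opening: 0.0428
grip_force: 0.0
t: 3.32
tool_pos: [0.4687, 0.2996, 0.2513]
tool_rot: [-2.225, -2.218, 0.0]
contact_force: [0.9, -0.1, -0.1]
opening: 0.0425
grip_force: 0.0
t: 3.95
tool_pos: [0.4673, 0.1497, 0.2513]
tool_rot: [-2.225, -2.218, 0.0]
contact_force: [1.0, -0.2, -0.9]
opening: 0.0429
grip_force: 0.0
t: 4.58
tool_pos: [0.4668, -0.0002, 0.2513]
tool_rot: [-2.225, -2.218, 0.0]
contact_force: [0.6, -0.4, -0.1]
opening: 0.0426
grip_force: 0.0
t: 5.2
tool_pos: [0.4663, -0.1502, 0.2513]
tool_rot: [-2.225, -2.218, 0.0]
contact_force: [0.3, 0.2, 0.1]
opening: 0.0428
grip_force: 0.0
[ 0.46668682 -0.07506729  0.43362041]
t 5.25 pos [ 0.4661 -0.1531  0.2512] y-yaw -0.3 tilt 0.1 open 0.043 grip 0.0 F [ 0.1 -2.4  0.1] q [-0.47 -0.3   1.84 -0.    1.61 -0.46]
 turn /5deg [-0.01  0.03 -0.07]
 shift /30mm [-4.56 -0.54  0.04]
```

```bash
python3 -m jog '[[0,0,0,-1,0.5,-1,0],[0,0,0,-1,0.5,-1,0],[0,0,0,-1,0.5,-1,0],[0,0,0,-1,0,-1,0],[0,0,0,-1,0,0,0]]'
python3 -m jog '[[0,0,0,-1,0,0,0],[0,0,0,-0.5,0,0,0],[0,0,0,0,0,0,0]]'
python3 - <<'E'
from h import *
st();c=Cam("wrist"); c.save("w2"); print(c.o,c.ray(c.c,0))
E
```

```text
t: 5.88
tool_pos: [0.5121, -0.3007, 0.3751]
tool_rot: [2.221, 2.214, 0.001]
contact_force: [-0.3, 0.1, 0.2]
opening: 0.0427
grip_force: 0.0
t: 6.25
tool_pos: [0.5108, -0.3446, 0.3708]
tool_rot: [-2.225, -2.216, -0.0]
contact_force: [0.4, 0.5, -1.0]
opening: 0.0427
grip_force: 0.0
t 6.25 pos [ 0.5108 -0.3446  0.3708] y-yaw -0.2 tilt 0.1 open 0.043 grip 0.0 F [ 0.4  0.5 -1. ] q [-0.71 -0.01  1.38  0.    1.77 -0.71]
[ 0.51132802 -0.26963304  0.55321278] [[ 0.51055808 -0.44047238  0.        ]]
```

View pics/w2.png

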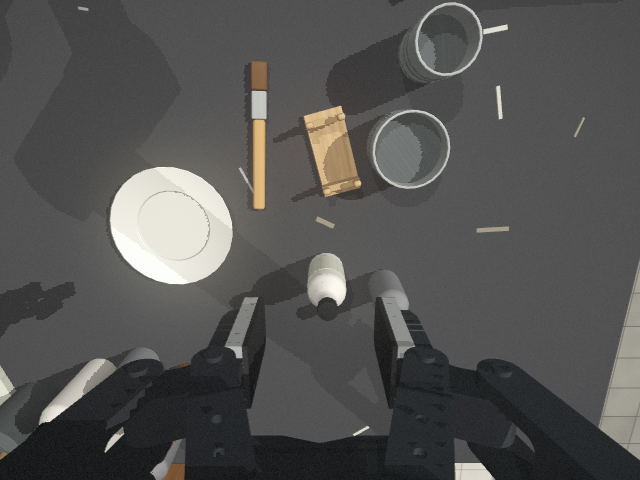

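Wrist view (right = +x, up = +y): brush along column 259 (bristle tip at row 60, handle end at row 210), rest (332,151), wide rim (410,149), tall rim (448,39), palette (171,225), bottle (327,285).

```bash
cat > m.py <<'E'
from h import *
c=Cam("wrist"); H,S,V=[c.hsv[:,:,i].astype(int) for i in range(3)]
wood=(S>70)&(V>70)
for b in c.blobs(wood,150,(200,40,380,230)): print("wood",b.min(0),b.max(0),[c.rect(b,z) for z in (.010,.03)])
for b in c.blobs(((S<40)&(V>110)),100,(240,80,280,130)): print("ferrule",b.min(0),b.max(0),c.rect(b,.010))
# tin rims: bright ring
for nm,roi,z in (("wide",(360,100,460,200),.068),("tall",(400,0,495,90),.095)):
    m=((V>135)&(S<60)).astype(np.uint8); k=np.zeros_like(m); k[roi[1]:roi[3],roi[0]:roi[2]]=1
    ps=np.argwhere(m*k)[:,::-1]; lab=c.blobs(m*k,30)
    b=max(lab,key=lambda q:np.ptp(q[:,0])*np.ptp(q[:,1])); w=c.ray(b,z)[:,:2]
    print(nm,np.round(cv2.minEnclosingCircle((w*1000).astype(np.float32)),1) if 0 else cv2.minEnclosingCircle((w*1000).astype(np.float32)))
E
python3 m.py
```

```text
wood [252 120] [265 209] [(array([ 429.6, -333.3]), np.float32(118.7), np.float32(17.1), np.float32(86.9)), (array([ 432.6, -331. ]), np.float32(114.3), np.float32(16.4), np.float32(86.9))]
wood [303 106] [360 196] [(array([ 528.5, -316.3]), np.float32(110.2), np.float32(53.3), np.float32(104.7)), (array([ 527.9, -314.6]), np.float32(106.1), np.float32(51.3), np.float32(104.7))]
wood [251  61] [267  90] [(array([ 435.8, -221. ]), np.float32(34.2), np.float32(20.3), np.float32(87.6)), (array([ 438.5, -222.8]), np.float32(33.0), np.float32(19.5), np.float32(87.6))]
ferrule [251  91] [266 119] (array([ 433.4, -256. ]), np.float32(34.4), np.float32(19.4), np.float32(87.5))
wide ((619.4078979492188, -309.2269592285156), 45.87293243408203)
tall ((645.150146484375, -195.19729614257812), 34.922725677490234)
```

Sizes check out: rims 45.9 and 34.9 mm, brush 112.5 mm between segment centres. Brush origin is (431,-303) mm at 86.9°, and the rest is (528,-316) at 104.7°. Next I go to the brush.

```bash
python3 - <<'E'
from h import *
to([.4312,-.3033,.06],yaw=-3.15)
E
```

```text
t 6.35 pos [ 0.511  -0.3436  0.3714] y-yaw -0.2 tilt 0.0 open 0.043 grip 0.0 F [0.1 0.4 0.7] q [-0.71 -0.01  1.38  0.    1.77 -0.71]
 turn /5deg [-0.   -0.01  0.6 ]
 shift /30mm [ 1.2  -2.73 10.38]
```

```bash
python3 -m jog '[[0,0,0.6,0,0,0,0],[0,0,0,0.4,-1,1,0],[0,0,0,0.4,-1,1,0],[0,0,0,0.4,-0.73,1,0],[0,0,0,0,0,1,0]]'
python3 -m jog '[[0,0,0,0,0,1,0],[0,0,0,0,0,1,0],[0,0,0,0,0,1,0],[0,0,0,0,0,1,0],[0,0,0,0,0,1,0]]'
python3 -m jog '[[0,0,0,0,0,1,0],[0,0,0,0,0,0.38,0],[0,0,0,0,0,0,0]]'
python3 - <<'E'
from h import *
to([.4312,-.3033,.004],yaw=-3.15)
E
```

```text
t: 6.98
tool_pos: [0.4305, -0.3022, 0.2514]
tool_rot: [2.28, 2.159, 0.001]
contact_force: [-0.8, -0.3, 0.4]
opening: 0.0425
grip_force: 0.0
t: 7.6
tool_pos: [0.4315, -0.3029, 0.101]
tool_rot: [2.28, 2.16, 0.001]
contact_force: [0.4, 0.3, -0.2]
opening: 0.0427
grip_force: 0.0
t: 7.98
tool_pos: [0.4311, -0.3032, 0.0599]
tool_rot: [-2.281, -2.159, -0.0]
contact_force: [0.4, -1.2, -0.6]
opening: 0.0427
grip_force: 0.0
t 7.97 pos [ 0.4311 -0.3032  0.0599] y-yaw -3.1 tilt 0.1 open 0.043 grip 0.0 F [ 0.4 -1.2 -0.6] q [-0.75 -0.06  1.95  0.    1.25 -0.7 ]
 turn /5deg [-0.01 -0.01  0.  ]
 shift /30mm [-0.    0.    1.86]
```

```bash
python3 -m jog '[[0,0,0,0,0,1,0],[0,0,0,0,0,0.86,0],[0,0,0,0,0,0,0],[0,0,0,0,0,0,-1],[0,0,0,0,0,0,-1]]' 60
python3 -m jog '[[0,0,0,0,0,0,-1],[0,0,0,0,0,0,-1],[0,0,0,0,0,0,-1]]'
python3 -m jog '[[0,0,0,0,0,-0.5,-1],[0,0,0,0,0,-1,-1],[0,0,0,0,0,-1,-1],[0,0,0,0,0,-1,-1],[0,0,0,0,0,-1,-1]]'
python3 -m jog '[[0,0,0,0,0,-1,-1],[0,0,0,0,0,-1,-1],[0,0,0,0,0,-1,-1],[0,0,0,0,0,-1,-1],[0,0,0,0,0,0,-1]]'
python3 - <<'E'
from h import *
st(); Cam("wrist").save("w3",(150,0,470,480),1)
E
```

```text
t: 8.6
tool_pos: [0.4323, -0.305, 0.0064]
tool_rot: [2.28, 2.156, 0.0]
contact_force: [-0.3, 0.3, 0.1]
opening: 0.0067
grip_force: 0.0
t: 8.98
tool_pos: [0.4311, -0.3039, 0.0044]
tool_rot: [2.282, 2.159, 0.0]
contact_force: [1.1, -0.5, 0.7]
opening: -0.0004
grip_force: 0.0
t: 9.6
tool_pos: [0.4313, -0.3041, 0.1415]
tool_rot: [2.281, 2.158, 0.0]
contact_force: [-0.0, 0.2, 0.2]
opening: -0.0002
grip_force: 0.0
t: 10.22
tool_pos: [0.4323, -0.305, 0.2637]
tool_rot: [2.277, 2.154, 0.001]
contact_force: [-0.4, -0.0, 0.1]
opening: 0.0001
grip_force: 0.0
t 10.22 pos [ 0.4323 -0.305   0.2637] y-yaw -3.2 tilt 0.4 open 0.000 grip 0.0 F [-0.4 -0.   0.1] q [-0.76 -0.22  1.75 -0.    1.6  -0.7 ]
```

View pics/w3.png

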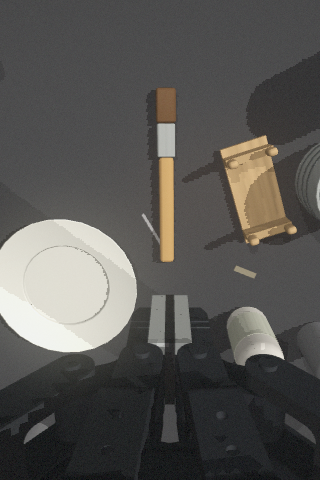

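The fingers closed empty. The brush is still on the table at full-image columns ~308–326, possibly knocked. I'll measure it again.

```bash
python3 - <<'E'
from h import *
c=Cam("wrist"); H,S,V=[c.hsv[:,:,i].astype(int) for i in range(3)]
for b in c.blobs((S>70)&(V>70),150,(280,60,350,300)): print(b.min(0),b.max(0),c.rect(b,.010))
to([.43,-.30,.06],yaw=-3)
c=Cam("top"); H,S,V=[c.hsv[:,:,i].astype(int) for i in range(3)]
for b in c.blobs((S>100)&(V>60),60,(395,255,520,295)): print("top",b.min(0),b.max(0),c.rect(b,.012))
E
```

```text
[310 159] [324 263] (array([ 428.5, -333.3]), np.float32(118.1), np.float32(15.4), np.float32(87.0))
[307  89] [327 123] (array([ 434.9, -221.2]), np.float32(33.0), np.float32(20.5), np.float32(86.8))
t 10.32 pos [ 0.431  -0.3038  0.2594] y-yaw -3.2 tilt 0.0 open 0.000 grip 0.0 F [-0.2 -0.6 -0.1] q [-0.76 -0.21  1.75 -0.    1.6  -0.7 ]
 turn /5deg [ 0.    0.   -0.04]
 shift /30mm [ 0.13 -0.04  6.65]
top [407 269] [419 277] (array([ 430.9, -220.8]), np.float32(28.7), np.float32(18.9), np.float32(88.4))
top [436 255] [519 294] (array([ 426.6, -379.7]), np.float32(202.6), np.float32(84.4), np.float32(103.7))
```

```bash

python3 -m jog '[[0,0,0,0.1,-0.02,1,0],[0,0,0,0,0,1,0],[0,0,0,0,0,1,0],[0,0,0,0,0,1,0],[0,0,0,0,0,1,0]]'
python3 -m jog '[[0,0,0,0,0,1,0],[0,0,0,0,0,1,0],[0,0,0,0,0,1,0],[0,0,0,0,0,0.53,0],[0,0,0,0,0,0,0]]'
python3 -m jog '[[0,0,0,0,0,0,0],[0,0,0,0,0,0,0]]'
python3 - <<'E'
from h import *
st(); c=Cam("wrist"); c.save("w4",(150,100,470,400),2)
E
```

```text
t: 11.0
tool_pos: [0.4296, -0.2998, 0.1064]
tool_rot: [-2.28, -2.157, 0.0]
contact_force: [-0.2, 0.3, 0.5]
opening: 0.0427
grip_force: 0.0
t: 11.62
tool_pos: [0.4293, -0.2996, 0.0015]
tool_rot: [-2.279, -2.156, 0.0]
contact_force: [-0.4, -0.3, -0.6]
opening: 0.043
grip_force: 0.0
t: 11.88
tool_pos: [0.4316, -0.3017, 0.0049]
tool_rot: [2.28, 2.157, 0.0]
contact_force: [0.2, 0.0, -0.0]
opening: 0.0428
grip_force: 0.0
t 11.88 pos [ 0.4316 -0.3017  0.0049] y-yaw -3.2 tilt 0.2 open 0.043 grip 0.0 F [ 0.2  0.  -0. ] q [-0.75  0.01  1.99 -0.    1.14 -0.7 ]
```

View pics/w4.png

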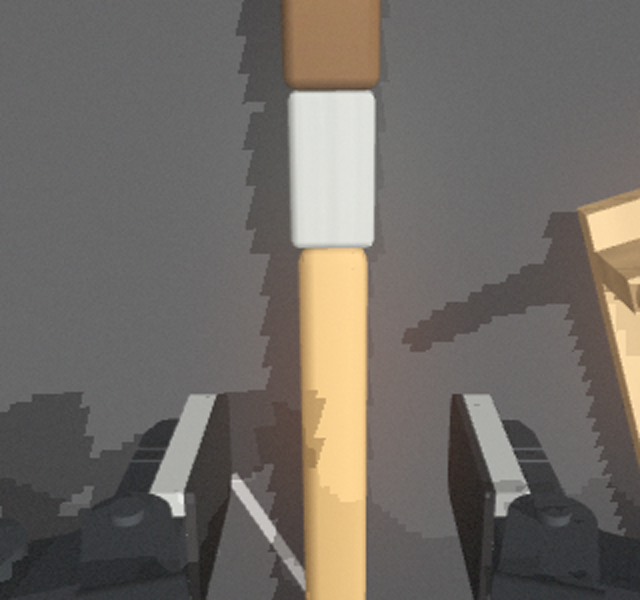

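The brush is straddled and centred, but the pads probably sit too high. I'll narrow to about 24 mm and lower in small steps while watching the force.

```bash

python3 -m jog '[[0,0,0,0,0,0,-0.4],[0,0,0,0,0,0,-0.4],[0,0,0,0,0,0.06,-0.4],[0,0,0,0,0,0,-0.4]]'
python3 -m jog '[[0,0,0,0,0,0.07,-0.4],[0,0,0,0,0,0,-0.4],[0,0,0,0,0,0,-0.4]]'
python3 -m jog '[[0,0,0,0,0,0.07,-0.4],[0,0,0,0,0,0,-0.4],[0,0,0,0,0,0,-0.4]]'
python3 - <<'E'
from h import *
st(); c=Cam("wrist"); c.save("w5",(150,100,470,400),2)
# fingertip bottom guess
E
```

```text
t: 12.42
tool_pos: [0.4305, -0.3007, 0.0013]
tool_rot: [-2.282, -2.158, 0.0]
contact_force: [-0.1, 0.7, 0.2]
opening: 0.0256
grip_force: 0.0
t: 12.8
tool_pos: [0.4307, -0.3009, -0.0005]
tool_rot: [-2.282, -2.159, 0.0]
contact_force: [-0.7, 0.1, -0.3]
opening: 0.0252
grip_force: 0.0
t: 13.18
tool_pos: [0.4307, -0.3009, -0.0026]
tool_rot: [-2.282, -2.159, -0.0]
contact_force: [-0.6, -0.4, 1.1]
opening: 0.0256
grip_force: 0.0
t 13.18 pos [ 0.4307 -0.3009 -0.0026] y-yaw -3.2 tilt 0.0 open 0.026 grip 0.0 F [-0.6 -0.4  1.1] q [-0.75  0.02  1.99  0.    1.13 -0.7 ]
```

```bash

python3 -m jog '[[0,0,0,0,0,0,-0.6],[0,0,0,0,0,0,-0.7],[0,0,0,0,0,0,-1],[0,0,0,0,0,0,-1],[0,0,0,0,0,0,-1]]' 40
```

```text
t: 13.85
tool_pos: [0.4307, -0.3009, -0.0025]
tool_rot: [2.282, 2.159, -0.0]
contact_force: [0.8, -0.4, 0.3]
opening: 0.0003
grip_force: 0.0
```

```bash
python3 - <<'E'
from h import *
c=Cam("wrist"); c.save("w6",(150,100,470,400),2)
E
```

```text
(no output)
```

View pics/w6.png

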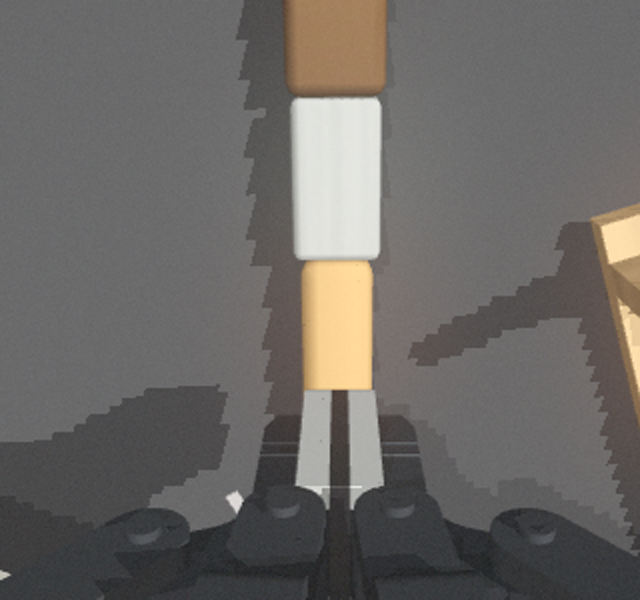

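```bash
python3 - <<'E'
from h import *
c=Cam("wrist"); print(c.o)
for z in (0,.012,-.015): # ferrule length 35mm: rows, width 19
    P=c.ray([[296,223],[340,223],[318,148],[318,230],[301,280],[336,280]],z); print(z,np.round(P*1000,1)); print("ferr w",np.hypot(*(P[1]-P[0])[:2])*1e3,"len",np.hypot(*(P[3]-P[2])[:2])*1e3,"handle w",np.hypot(*(P[5]-P[4])[:2])*1e3)
p,M=st()
print("tip px for TCP",c.px(p),"11mm fwd",c.px(p+M[:,0]*.011), "raised15", c.px(p+M[:,0]*.011-M[:,2]*.015))
E
```

```text
[ 0.43501051 -0.22585317  0.17969962]
0 [[ 421.7 -272.9    0. ]
 [ 442.  -274.     0. ]
 [ 433.8 -239.6    0. ]
 [ 431.7 -276.8    0. ]
 [ 422.  -301.4    0. ]
 [ 438.9 -302.4    0. ]]
ferr w 20.3487272642571 len 37.28305010194844 handle w 16.92160075919924
0.012 [[ 422.6 -269.8   12. ]
 [ 441.5 -270.8   12. ]
 [ 433.9 -238.7   12. ]
 [ 431.9 -273.4   12. ]
 [ 422.9 -296.4   12. ]
 [ 438.6 -297.3   12. ]]
ferr w 18.989877807817813 len 34.79335864815315 handle w 15.791608318143236
-0.015 [[ 420.6 -276.8  -15. ]
 [ 442.6 -278.1  -15. ]
 [ 433.7 -240.8  -15. ]
 [ 431.4 -281.1  -15. ]
 [ 420.9 -307.8  -15. ]
 [ 439.2 -308.8  -15. ]]
ferr w 22.04728908480627 len 40.39516441919257 handle w 18.334091310519288
t 13.95 pos [ 0.4307 -0.3009 -0.0026] y-yaw -3.2 tilt 0.0 open 0.000 grip 0.0 F [-0.5  0.2  0.5] q [-0.75  0.02  1.99 -0.    1.13 -0.7 ]
tip px for TCP [318.844722   275.93162177] 11mm fwd [318.82204332 254.69262085] raised15 [318.80777195 265.88791024]
```

The calibration holds (the brush top measures as 12 mm high), so the finger ends must sit well behind the reported TCP. I'll find them by touch: shut, stepping gently down onto the brush.

```bash

python3 -m jog '[[0,0,0,0,0,0.1,-1],[0,0,0,0,0,0,-1],[0,0,0,0,0,0,-1]]' | grep -E "pos|contact"
python3 -m jog '[[0,0,0,0,0,0.1,-1],[0,0,0,0,0,0,-1],[0,0,0,0,0,0,-1]]' | grep -E "pos|contact"
```

```text
tool_pos: [0.4306, -0.3008, -0.0057]
contact_force: [0.0, -0.4, -0.7]
tool_pos: [0.4307, -0.3009, -0.0087]
contact_force: [-0.1, 0.2, 0.3]
```

```bash
python3 - <<'E'
from h import *
p,M=st(); c=Cam("wrist")
# where along finger is image row of tip: forward face d for heights h above TCP
for d in (0,.004,.011):
    print(d,[(h,round(c.px(p+M[:,0]*d-M[:,2]*h/1000)[1])) for h in (0,10,20,30,40)])
c.save("w7",(150,100,470,400),2)
E
```

```text
t 14.70 pos [ 0.4307 -0.3009 -0.0087] y-yaw -3.2 tilt 0.0 open -0.000 grip 0.0 F [-0.1  0.2  0.3] q [-0.75  0.03  1.99 -0.    1.12 -0.7 ]
0 [(0, 276), (10, 284), (20, 293), (30, 303), (40, 315)]
0.004 [(0, 268), (10, 276), (20, 285), (30, 295), (40, 306)]
0.011 [(0, 255), (10, 262), (20, 270), (30, 279), (40, 289)]
```

```bash

python3 -m jog '[[0,0,0,0,0,0.07,-1],[0,0,0,0,0,0,-1],[0,0,0,0,0,0,-1]]' | grep -E "pos|contact"
python3 -m jog '[[0,0,0,0,0,0.07,-1],[0,0,0,0,0,0,-1],[0,0,0,0,0,0,-1]]' | grep -E "pos|contact"
python3 -m jog '[[0,0,0,0,0,0.07,-1],[0,0,0,0,0,0,-1],[0,0,0,0,0,0,-1]]' | grep -E "pos|contact"
```

```text
tool_pos: [0.4307, -0.3009, -0.0107]
contact_force: [0.4, -0.8, 0.1]
tool_pos: [0.4307, -0.3009, -0.0128]
contact_force: [-0.9, 0.8, -0.1]
tool_pos: [0.4307, -0.3009, -0.0149]
contact_force: [0.4, 1.1, -0.5]
```

```bash

python3 -m jog '[[0,0,0,0,0,0.07,-1],[0,0,0,0,0,0,-1],[0,0,0,0,0,0,-1]]' | grep -E "pos|contact"
python3 -m jog '[[0,0,0,0,0,0.07,-1],[0,0,0,0,0,0,-1],[0,0,0,0,0,0,-1]]' | grep -E "pos|contact"
python3 -m jog '[[0,0,0,0,0,0.07,-1],[0,0,0,0,0,0,-1],[0,0,0,0,0,0,-1]]' | grep -E "pos|contact"
python3 - <<'E'
from h import *
st(); c=Cam("wrist"); c.save("w8",(150,100,470,400),2)
E
```

```text
tool_pos: [0.4307, -0.3009, -0.017]
contact_force: [-0.2, -0.5, -0.1]
tool_pos: [0.4307, -0.3009, -0.0191]
contact_force: [-0.3, 0.7, 0.1]
tool_pos: [0.4307, -0.3009, -0.0212]
contact_force: [0.5, -0.3, -0.3]
t 17.00 pos [ 0.4307 -0.3009 -0.0212] y-yaw -3.2 tilt 0.0 open -0.000 grip 0.0 F [ 0.5 -0.3 -0.3] q [-0.75  0.05  2.    0.    1.09 -0.7 ]
```

View pics/w8.png

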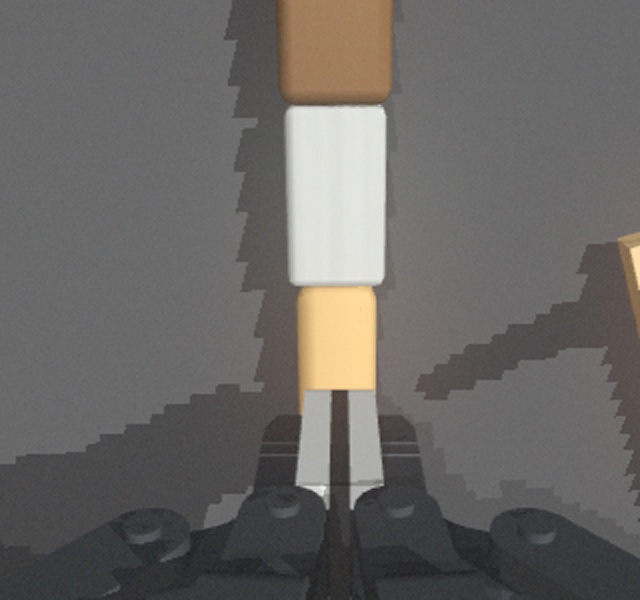

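```bash

python3 -m jog '[[0,0,0,0,0,0.1,-1],[0,0,0,0,0,0,-1],[0,0,0,0,0,0,-1]]' | grep -E "pos|contact"
python3 -m jog '[[0,0,0,0,0,0.1,-1],[0,0,0,0,0,0,-1],[0,0,0,0,0,0,-1]]' | grep -E "pos|contact"
python3 - <<'E'
from h import *
st()
c=Cam("top"); c.save("t2",(390,180,550,300),5)
E
```

```text
tool_pos: [0.4306, -0.3008, -0.0243]
contact_force: [-0.4, 0.1, -0.6]
tool_pos: [0.4306, -0.3008, -0.0273]
contact_force: [-0.5, -0.0, 0.3]
t 17.80 pos [ 0.4306 -0.3008 -0.0273] y-yaw -3.2 tilt 0.0 open -0.000 grip 0.0 F [-0.5 -0.   0.3] q [-0.75  0.06  2.   -0.    1.08 -0.7 ]
```

View pics/t2.png

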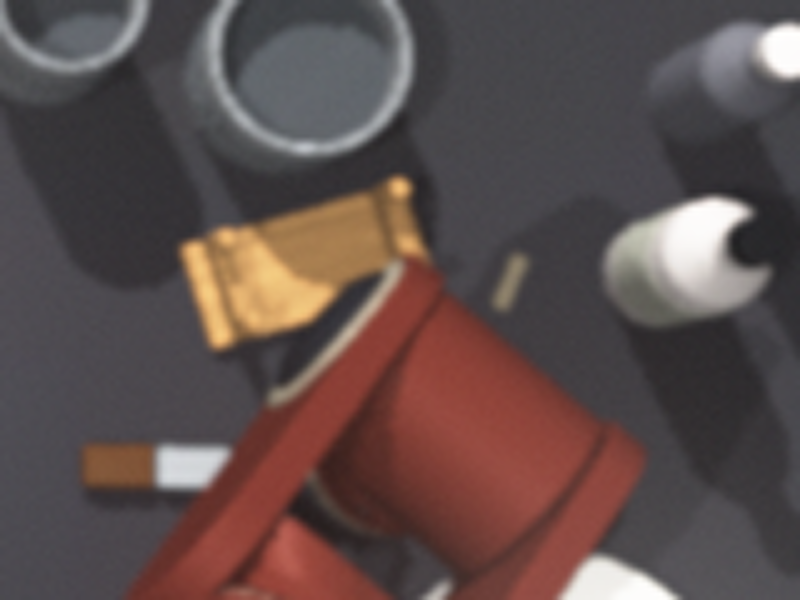

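The arm hides the hand in this view; the tins, rest and bottles stand untouched. I'll keep probing down in 2 mm steps.

```bash

python3 -m jog '[[0,0,0,0,0,0.07,-1],[0,0,0,0,0,0,-1],[0,0,0,0,0,0,-1]]' | grep -E "pos|contact"
python3 -m jog '[[0,0,0,0,0,0.05,-1],[0,0,0,0,0,0,-1],[0,0,0,0,0,0,-1]]' | grep -E "pos|contact"
python3 -m jog '[[0,0,0,0,0,0.05,-1],[0,0,0,0,0,0,-1],[0,0,0,0,0,0,-1]]' | grep -E "pos|contact"
```

```text
tool_pos: [0.431, -0.3011, -0.0278]
contact_force: [-4.6, 2.9, 8.6]
tool_pos: [0.431, -0.3011, -0.0278]
contact_force: [-7.6, 6.5, 19.7]
tool_pos: [0.431, -0.3011, -0.0279]
contact_force: [-11.4, 9.4, 29.9]
```

Contact at TCP z ≈ -0.028, so the finger ends sit about 40 mm behind the reported TCP if that was the brush top. I'll back off, straddle the brush and lower again.

```bash

python3 -m jog '[[0,0,0,0,0,-0.5,-1],[0,0,0,0,0,0,-0.4],[0,0,0,0,0,0,-0.4],[0,0,0,0,0,0,-0.4]]' | grep -E "pos|contact|opening"
python3 -m jog '[[0,0,0,0,0,0.3,-0.4],[0,0,0,0,0,0,-0.4],[0,0,0,0,0,0,-0.4]]' | grep -E "pos|contact"
python3 -m jog '[[0,0,0,0,0,0.07,-0.4],[0,0,0,0,0,0,-0.4],[0,0,0,0,0,0,-0.4]]' | grep -E "pos|contact"
python3 - <<'E'
from h import *
c=Cam("wrist"); H,S,V=[c.hsv[:,:,i].astype(int) for i in range(3)]
for b in c.blobs((S>70)&(V>70),150,(270,20,360,330)): print(b.min(0),b.max(0),c.rect(b,.010))
E
```

```text
tool_pos: [0.4302, -0.3004, -0.0182]
contact_force: [-0.6, -0.0, -0.5]
opening: 0.0256
tool_pos: [0.4304, -0.3007, -0.0267]
contact_force: [0.7, -0.4, 0.2]
tool_pos: [0.4307, -0.3009, -0.0283]
contact_force: [1.0, 0.6, -0.2]
[297 248] [338 329] (array([ 430.7, -291.1]), np.float32(34.4), np.float32(16.1), np.float32(87.6))
[285  46] [347 153] (array([ 434.5, -221.5]), np.float32(34.4), np.float32(20.8), np.float32(87.1))
```

```bash

python3 -m jog '[[0,0,0,0,0,0.09,-0.4],[0,0,0,0,0,0,-0.4],[0,0,0,0,0,0,-0.4]]' | grep -E "pos|contact"
python3 -m jog '[[0,0,0,0,0,0.07,-0.4],[0,0,0,0,0,0,-0.4],[0,0,0,0,0,0,-0.4]]' | grep -E "pos|contact"
python3 -m jog '[[0,0,0,0,0,0.05,-0.4],[0,0,0,0,0,0,-0.4],[0,0,0,0,0,0,-0.4]]' | grep -E "pos|contact"
```

```text
tool_pos: [0.4306, -0.3008, -0.0312]
contact_force: [-0.4, -0.5, 0.3]
tool_pos: [0.4307, -0.3009, -0.0332]
contact_force: [0.3, -0.4, 0.3]
tool_pos: [0.4307, -0.3009, -0.0347]
contact_force: [0.5, -0.2, 0.0]
```

```bash

python3 -m jog '[[0,0,0,0,0,0,-0.6],[0,0,0,0,0,0,-1],[0,0,0,0,0,0,-1],[0,0,0,0,0,0,-1],[0,0,0,0,0,0,-1]]' 60
```

```text
t: 22.02
tool_pos: [0.4309, -0.3011, -0.0344]
tool_rot: [2.282, 2.158, 0.0]
contact_force: [-2.0, -0.7, 2.4]
opening: 0.0136
grip_force: 60.0
```

Contact made, but a 13.6 mm opening on a 16 mm handle means I have its rounded top edge. I'll reopen, go 2.5 mm lower and grip again.

```bash

python3 -m jog '[[0,0,0,0,0,0,-0.4],[0,0,0,0,0,0,-0.4],[0,0,0,0,0,0.08,-0.4],[0,0,0,0,0,0,-0.4],[0,0,0,0,0,0,-0.4]]'| grep -E "pos|contact|open"
python3 -m jog '[[0,0,0,0,0,0,-0.6],[0,0,0,0,0,0,-1],[0,0,0,0,0,0,-1],[0,0,0,0,0,0,-1],[0,0,0,0,0,0,-1]]' 60
```

```text
tool_pos: [0.4306, -0.3008, -0.0372]
contact_force: [-0.8, -0.7, 0.3]
opening: 0.0259
t: 23.28
tool_pos: [0.431, -0.3012, -0.0368]
tool_rot: [2.282, 2.158, 0.0]
contact_force: [0.4, -0.5, -0.6]
opening: 0.0139
grip_force: 59.6
```

```bash

python3 -m jog '[[0,0,0,0,0,-0.3,-1],[0,0,0,0,0,-0.7,-1],[0,0,0,0,0,-1,-1],[0,0,0,0,0,-1,-1],[0,0,0,0,0,-1,-1]]' | grep -E "pos|contact|open|grip"
python3 -m jog '[[0,0,0,0,0,-1,-1],[0,0,0,0,0,-1,-1],[0,0,0,0,0,-1,-1],[0,0,0,0,0,-1,-1],[0,0,0,0,0,0,-1]]'| grep -E "pos|contact|open|grip"
python3 - <<'E'
from h import *
st(); c=Cam("wrist"); c.save("w9",(150,0,470,400),1.5)
E
```

```text
tool_pos: [0.4304, -0.3006, 0.084]
contact_force: [-0.9, -0.5, -0.6]
opening: 0.0138
grip_force: 59.6
tool_pos: [0.4319, -0.302, 0.2061]
contact_force: [0.0, 0.2, -0.5]
opening: 0.0139
grip_force: 59.7
t 24.52 pos [ 0.4319 -0.302   0.2061] y-yaw -3.2 tilt 0.3 open 0.014 grip 59.7 F [ 0.   0.2 -0.5] q [-0.75 -0.2   1.83 -0.    1.51 -0.7 ]
```

View pics/w9.png

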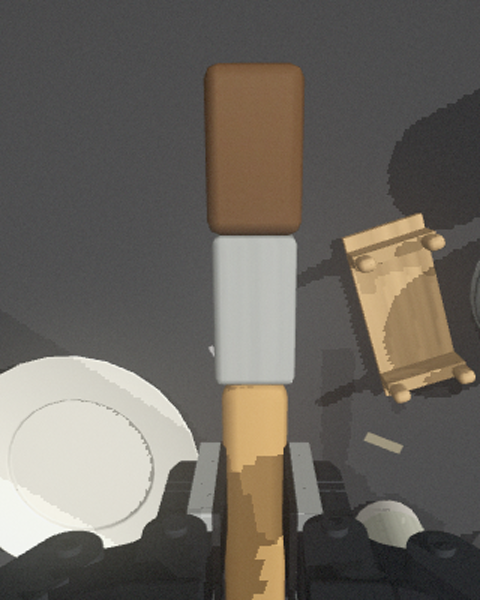

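The brush is held: bristles at the top of the view, axis ≈43 mm behind the reported TCP, tip at tool (98, 0, -43) mm. Now I tilt the bristles down about tool y.

```bash

python3 -m jog '[[0,-0.5,0,0,0,-1,-1],[0,-1,0,0,0,-1,-1],[0,-1,0,0,0,-0.5,-1],[0,-1,0,0,0,0,-1],[0,-1,0,0,0,0,-1]]' | grep -E "pos|contact|open|grip"
python3 -m jog '[[0,-1,0,0,0,0,-1],[0,-1,0,0,0,0,-1],[0,-1,0,0,0,0,-1],[0,-1,0,0,0,0,-1],[0,-1,0,0,0,0,-1]]' | grep -E "pos|contact|open|grip"
python3 -m jog '[[0,-1,0,0,0,0,-1],[0,-1,0,0,0,0,-1],[0,-1,0,0,0,0,-1],[0,-0.5,0,0,0,0,-1],[0,0,0,0,0,0,-1]]' | grep -E "pos|contact|open|grip"
python3 - <<'E'
from h import *
p,M=st(); print(M.round(3)); print("tip",p+M@[.098,0,-.043])
E
```

```text
tool_pos: [0.431, -0.2973, 0.2792]
contact_force: [0.0, 0.4, -0.9]
opening: 0.0142
grip_force: 59.7
tool_pos: [0.431, -0.2971, 0.2788]
contact_force: [-0.0, -0.6, -0.6]
opening: 0.0142
grip_force: 59.7
tool_pos: [0.4264, -0.2912, 0.2884]
contact_force: [0.5, -0.1, -0.2]
opening: 0.0138
grip_force: 59.7
t 26.45 pos [ 0.4264 -0.2912  0.2884] y-yaw -3.2 tilt 57.9 open 0.014 grip 59.7 F [ 0.5 -0.1 -0.2] q [-0.22 -0.38  2.08 -1.02  1.36  0.03]
[[ 0.032  0.998 -0.046]
 [ 0.531 -0.056 -0.846]
 [-0.847  0.003 -0.532]]
tip [ 0.43148521 -0.20277939  0.22824293]
```

Joint 4 hits its limit at 58° tilt, which leaves the brush 32° from vertical. That fits both tins. I turn 45° about world z so the hand comes in from the front left and clears the tall tin.

```bash

python3 -m jog '[[-0.847,0,-0.532,0,0,0,-1],[-0.847,0,-0.532,0,0,0,-1],[-0.847,0,-0.532,0,0,0,-1],[-0.847,0,-0.532,0,0,0,-1],[-0.847,0,-0.532,0,0,0,-1]]' | grep -E "pos|grip"
python3 -m jog '[[-0.847,0,-0.532,0,0,0,-1],[-0.847,0,-0.532,0,0,0,-1],[-0.847,0,-0.532,0,0,0,-1],[-0.847,0,-0.532,0,0,0,-1],[0,0,0,0,0,0,-1]]' | grep -E "pos|grip"
cat >> h.py <<'E'
TIP=np.array([.098,0,-.043]); GRIP=np.array([-.002,0,-.043])
def tipto(P,off=TIP):
    p,M=st(); t=p+M@off; print("now",t.round(4),"brush dir",M[:,0].round(3)); print(" shift /30mm",np.round(M.T@(np.array(P)-t)/.03,2)); 
E
python3 - <<'E'
from h import *
p,M=st(); print(M.round(3)); tipto([.6194,-.3092,.15])
E
```

```text
tool_pos: [0.4259, -0.2912, 0.2874]
grip_force: 59.7
tool_pos: [0.429, -0.2943, 0.2862]
grip_force: 59.7
t 27.70 pos [ 0.429  -0.2943  0.2862] y-yaw 41.4 tilt 57.7 open 0.014 grip 59.7 F [-0.8  0.5 -0.7] q [-0.63 -1.01  2.44 -0.27  0.73 -1.25]
[[-0.353  0.75   0.559]
 [ 0.4    0.662 -0.634]
 [-0.846 -0.    -0.534]]
t 27.70 pos [ 0.429  -0.2943  0.2862] y-yaw 41.4 tilt 57.7 open 0.014 grip 59.7 F [-0.8  0.5 -0.7] q [-0.63 -1.01  2.44 -0.27  0.73 -1.25]
now [ 0.3703 -0.2279  0.2263] brush dir [-0.353  0.4   -0.846]
 shift /30mm [-1.87  4.43  7.72]
```

```bash

python3 -m jog '[[0,0,0,-0.4,0.9,1,-1],[0,0,0,-0.4,0.9,1,-1],[0,0,0,-0.4,0.9,1,-1],[0,0,0,-0.4,0.9,1,-1],[0,0,0,-0.3,0.8,1,-1]]' | grep -E "pos|grip"
python3 -m jog '[[0,0,0,0,0,1,-1],[0,0,0,0,0,1,-1],[0,0,0,0,0,0.7,-1],[0,0,0,0,0,0,-1],[0,0,0,0,0,0,-1]]' | grep -E "pos|grip"
python3 - <<'E'
from h import *
tipto([.613,-.302,.12])
for n in("scene","top"):
    c=Cam(n); c.save("dip_"+n); p,M=st(); print(n,c.px(p+M@TIP),c.px(p+M@GRIP),c.px([.6194,-.3092,.068]))
    H,S,V=[c.hsv[:,:,i].astype(int) for i in range(3)]
    x,y=c.px(p+M@TIP).astype(int); print([(b.mean(0).round(),b.min(0),b.max(0)) for b in c.blobs((H>3)&(H<16)&(S>80)&(V>30)&(V<150),30,(x-40,y-50,x+40,y+40))])
E
```

```text
tool_pos: [0.6362, -0.3216, 0.2555]
grip_force: 59.7
tool_pos: [0.6797, -0.3726, 0.2119]
grip_force: 59.7
t 28.95 pos [ 0.6797 -0.3726  0.2119] y-yaw 41.8 tilt 57.8 open 0.014 grip 59.7 F [ 0.1  0.7 -0.1] q [-0.47 -0.06  1.95 -0.87  0.41 -0.54]
now [ 0.6207 -0.3065  0.1519] brush dir [-0.355  0.397 -0.846]
 shift /30mm [ 1.05 -0.09  0.33]
t 29.00 pos [ 0.6796 -0.3726  0.2122] y-yaw 41.8 tilt 57.8 open 0.014 grip 59.7 F [ 0.3  0.4 -0.6] q [-0.47 -0.06  1.95 -0.87  0.41 -0.54]
scene [183.78057062 184.05906809] [154.29675815 153.89111817] [188.70663376 211.86439764]
[(array([180., 180.]), array([174, 175], dtype=int32), array([185, 185], dtype=int32))]
t 29.05 pos [ 0.6795 -0.3726  0.2123] y-yaw 41.8 tilt 57.8 open 0.014 grip 59.7 F [ 0.  -0.1  0.2] q [-0.47 -0.06  1.95 -0.87  0.41 -0.54]
top [458.86809105 181.16269169] [487.42901738 154.88021293] [451.38551671 189.08352582]
[(array([465., 218.]), array([457, 215], dtype=int32), array([472, 220], dtype=int32)), (array([444., 208.]), array([430, 201], dtype=int32), array([457, 220], dtype=int32)), (array([487., 158.]), array([478, 151], dtype=int32), array([497, 166], dtype=int32))]
```

The scene view shows the bristle end at (185,185) against a predicted (184,184), so the hand model is right. Dipping in the wide tin.

```bash

python3 -m jog '[[0,0,0,0.5,-0.05,0.17,-1],[0,0,0,0.55,-0.04,0.16,-1],[0,0,0,0.846,0,0.533,-1],[0,0,0,0,0,0,-1],[0,0,0,0,0,0,-1]]' | grep -E "pos|contact|grip"
python3 - <<'E'
from h import *
tipto([.613,-.302,.025])
E
```

```text
tool_pos: [0.671, -0.3702, 0.1562]
contact_force: [0.6, -0.5, 0.8]
grip_force: 59.7
t 29.68 pos [ 0.671  -0.3702  0.1562] y-yaw 42.0 tilt 57.1 open 0.014 grip 59.7 F [ 0.6 -0.5  0.8] q [-0.48 -0.01  2.   -1.02  0.35 -0.37]
now [ 0.6113 -0.3037  0.0973] brush dir [-0.362  0.405 -0.839]
 shift /30mm [2.02 0.08 1.31]
```

Joint 4 is saturating on this side. I'll rise, swing the tool round to point along +x, where joint 4 has room, and add some tilt.

```bash

python3 -m jog '[[0,0,0,-0.846,0,-0.533,-1],[0,0,0,-0.846,0,-0.533,-1],[0,0,0,-0.846,0,-0.533,-1],[0,0,0,0,0,0,-1],[-0.847,0,-0.532,0,0,0,-1]]' | grep -E "pos|grip"
python3 -m jog '[[-0.847,0,-0.532,0,0,0,-1],[-0.847,0,-0.532,0,0,0,-1],[-0.847,0,-0.532,0,0,0,-1],[-0.847,0,-0.532,0,0,0,-1],[-0.847,0,-0.532,0,0,0,-1]]' | grep -E "pos|grip"
python3 -m jog '[[-0.847,0,-0.532,0,0,0,-1],[-0.847,0,-0.532,0,0,0,-1],[-0.847,0,-0.532,0,0,0,-1],[-0.847,0,-0.532,0,0,0,-1],[0,0,0,0,0,0,-1]]' | grep -E "pos|grip"
python3 - <<'E'
from h import *
tipto([.609,-.309,.12])
E
```

```text
tool_pos: [0.6718, -0.3702, 0.2443]
grip_force: 59.7
tool_pos: [0.6692, -0.3695, 0.2379]
grip_force: 59.7
tool_pos: [0.669, -0.3715, 0.238]
grip_force: 59.7
t 31.55 pos [ 0.669  -0.3715  0.238 ] y-yaw 87.0 tilt 56.4 open 0.014 grip 59.7 F [ 0.2  0.1 -0. ] q [-0.87 -0.07  1.9   1.    0.82 -2.91]
now [ 0.5791 -0.3654  0.1802] brush dir [-0.552  0.049 -0.833]
 shift /30mm [1.21 1.88 1.88]
```

```bash

python3 -m jog '[[0,0,0,0,0.9,0.3,-1],[0,0,0,0.3,0.98,0.3,-1],[0,0,0,0.4,0,0.6,-1],[0,0,0,0.5,0,0.7,-1],[0,0,0,0,0,0,-1]]' | grep -E "pos|grip"
python3 -m jog '[[0,0,0,0,0,0,-1]]' | grep -E "pos|grip"
python3 - <<'E'
from h import *
tipto([.609,-.309,.12]);tipto([.609,-.309,.025])
E
```

```text
tool_pos: [0.6993, -0.3118, 0.1755]
grip_force: 59.7
tool_pos: [0.7003, -0.3138, 0.1802]
grip_force: 59.7
t 32.30 pos [ 0.7003 -0.3138  0.1802] y-yaw 87.1 tilt 56.5 open 0.014 grip 59.7 F [ 1.4 -0.  -0.7] q [-0.75 -0.02  1.96  1.09  0.67 -2.97]
now [ 0.6106 -0.308   0.1221] brush dir [-0.55   0.046 -0.834]
 shift /30mm [ 0.09 -0.04 -0.  ]
t 32.30 pos [ 0.7003 -0.3138  0.1802] y-yaw 87.1 tilt 56.5 open 0.014 grip 59.7 F [ 1.4 -0.  -0.7] q [-0.75 -0.02  1.96  1.09  0.67 -2.97]
now [ 0.6106 -0.308   0.1221] brush dir [-0.55   0.046 -0.834]
 shift /30mm [ 2.73 -0.11  1.74]
```

```bash

python3 -m jog '[[0.834,0,0.55,0,0,0,-1],[0.834,0,0.55,0,0,0,-1],[0,0,0,0,0,0,-1],[0,0,0,0,0,0,-1]]' | grep -E "pos|grip"
python3 - <<'E'
from h import *
tipto([.609,-.307,.12]);tipto([.609,-.307,.024])
E
```

```text
tool_pos: [0.7005, -0.3146, 0.1811]
grip_force: 59.7
t 32.80 pos [ 0.7005 -0.3146  0.1811] y-yaw 77.2 tilt 56.4 open 0.014 grip 59.7 F [-0.9 -0.4 -0.2] q [-0.68 -0.07  2.01  0.98  0.47 -2.74]
now [ 0.613  -0.2934  0.1232] brush dir [-0.536  0.139 -0.833]
 shift /30mm [ 0.1  -0.47  0.03]
t 32.80 pos [ 0.7005 -0.3146  0.1811] y-yaw 77.2 tilt 56.4 open 0.014 grip 59.7 F [-0.9 -0.4 -0.2] q [-0.68 -0.07  2.01  0.98  0.47 -2.74]
now [ 0.613  -0.2934  0.1232] brush dir [-0.536  0.139 -0.833]
 shift /30mm [ 2.76 -0.54  1.8 ]
```

```bash

python3 -m jog '[[0,0,0,0.1,-0.5,0.03,-1],[0,0,0,0.7,-0.04,0.45,-1],[0,0,0,0.7,0,0.45,-1],[0,0,0,0,0,0,-1],[0,0,0,0,0,0,-1]]' | grep -E "pos|contact"
python3 - <<'E'
from h import *
tipto([.609,-.307,.024])
E
```

```text
tool_pos: [0.6956, -0.3293, 0.1278]
contact_force: [0.4, 0.1, -0.7]
t 33.42 pos [ 0.6956 -0.3293  0.1278] y-yaw 77.1 tilt 56.4 open 0.014 grip 59.7 F [ 0.4  0.1 -0.7] q [-0.71  0.02  2.02  1.18  0.44 -2.98]
now [ 0.6081 -0.3081  0.07  ] brush dir [-0.536  0.14  -0.833]
 shift /30mm [1.27 0.01 0.87]
```

```bash

python3 -m jog '[[0.834,0,0.55,0,-0.25,0,-1],[0,0,0,0.6,0,0.42,-1],[0,0,0,0.5,0,0.35,-1],[0,0,0,0,0,0,-1],[0,0,0,0,0,0,-1]]' | grep -E "pos|contact"
python3 - <<'E'
from h import *
tipto([.609,-.307,.028])
E
```

```text
tool_pos: [0.6955, -0.3359, 0.0883]
contact_force: [0.7, -0.5, -0.7]
t 34.05 pos [ 0.6955 -0.3359  0.0883] y-yaw 72.2 tilt 56.4 open 0.014 grip 59.7 F [ 0.7 -0.5 -0.7] q [-0.67  0.08  2.04  1.34  0.32 -3.09]
now [ 0.6101 -0.3072  0.0306] brush dir [-0.522  0.186 -0.832]
 shift /30mm [ 0.09 -0.01  0.02]
```

Tip at z 31 mm, 9 mm from the tin axis. Dwelling about 2 s.

```bash

python3 -m jog '[[0,0,0,0,0,0,-1],[0,0,0,0,0,0,-1],[0,0,0,0,0,0,-1],[0,0,0,0,0,0,-1],[0,0,0,0,0,0,-1]]' | grep -E "grip"
python3 -m jog '[[0,0,0,0,0,0,-1],[0,0,0,0,0,0,-1],[0,0,0,0,0,0,-1],[0,0,0,0,0,0,-1],[0,0,0,0,0,0,-1]]' | grep -E "grip"
python3 -m jog '[[0,0,0,0,0,0,-1],[0,0,0,0,0,0,-1],[0,0,0,0,0,0,-1],[0,0,0,0,0,0,-1],[0,0,0,0,0,0,-1]]' | grep -E "grip"
python3 - <<'E'
from h import *
c=Cam("scene"); c.save("dipw",(120,140,280,260),4)
st()
E
```

```text
grip_force: 59.7
grip_force: 59.7
grip_force: 59.7
t 35.98 pos [ 0.6947 -0.3351  0.086 ] y-yaw 72.2 tilt 56.2 open 0.014 grip 59.7 F [ 0.1 -0.3 -0.5] q [-0.67  0.08  2.04  1.34  0.32 -3.09]
```

View pics/dipw.png

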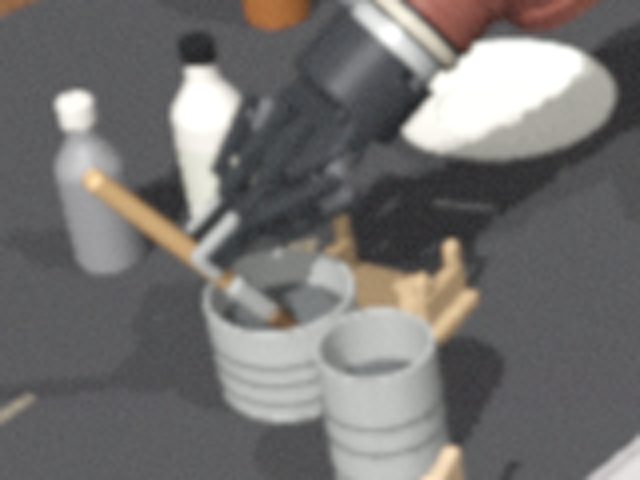

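The bristles are inside the wide tin, with the brush gripped near the finger ends. Now rise and go to the tall tin.

```bash

python3 -m jog '[[0,0,0,-0.83,0,-0.55,-1],[0,0,0,-0.83,0,-0.55,-1],[0,0,0,-0.83,0,-0.55,-1],[0,0,0,-0.83,0,-0.55,-1],[0,0,0,0,0,0,-1]]' | grep -E "pos|grip"
python3 - <<'E'
from h import *
tipto([.6356,-.1916,.15])
c=Cam("top");H,S,V=[c.hsv[:,:,i].astype(int) for i in range(3)]
m=((V>125)&(S<60)); print(c.px([.6452,-.1952,.095]))
for b in c.blobs(m,20,(380,155,428,205)): w=c.ray(b,.095)[:,:2]*1000; print(b.min(0),b.max(0),cv2.minEnclosingCircle(w.astype(np.float32)))
E
```

```text
tool_pos: [0.6957, -0.3388, 0.2103]
grip_force: 59.7
t 36.60 pos [ 0.6957 -0.3388  0.2103] y-yaw 72.2 tilt 56.6 open 0.014 grip 59.7 F [-0.6 -0.2 -0.7] q [-0.68 -0.11  1.99  0.82  0.44 -2.53]
now [ 0.6105 -0.3102  0.1522] brush dir [-0.52   0.183 -0.834]
 shift /30mm [ 0.35  4.02 -0.26]
[403.19287639 176.98695169]
[387 163] [419 193] ((641.724609375, -194.62469482421875), 36.80179214477539)
```

```bash

python3 -m jog '[[0,0,0,0.1,1,-0.1,-1],[0,0,0,0.1,1,-0.1,-1],[0,0,0,0.1,1,-0.06,-1],[0,0,0,0.05,1,0,-1],[0,0,0,0,0,0,-1]]' | grep -E "pos|grip"
python3 -m jog '[[0,0,0,0,0,0,-1]]' | grep -E "pos|grip"
python3 - <<'E'
from h import *
tipto([.634,-.1915,.058])
E
```

```text
tool_pos: [0.7188, -0.2169, 0.1998]
grip_force: 59.7
tool_pos: [0.7188, -0.2196, 0.2015]
grip_force: 59.7
t 37.40 pos [ 0.7188 -0.2196  0.2015] y-yaw 72.2 tilt 56.1 open 0.014 grip 59.7 F [-0.2 -0.1 -0.2] q [-0.45 -0.16  2.05  0.42  0.31 -2.04]
now [ 0.6332 -0.1907  0.1442] brush dir [-0.526  0.188 -0.829]
 shift /30mm [ 2.36 -0.08  1.63]
```

```bash

python3 -m jog '[[-0.83,0,-0.55,0,0.25,0,-1],[-0.83,0,-0.55,0,0.25,0,-1],[-0.83,0,-0.55,0,0.25,0,-1],[0,0,0,0,0,0,-1],[0,0,0,0,0,0,-1]]' | grep -E "pos|grip"
python3 - <<'E'
from h import *
tipto([.634,-.194,.058])
E
```

```text
tool_pos: [0.7239, -0.1992, 0.2033]
grip_force: 59.7
t 38.02 pos [ 0.7239 -0.1992  0.2033] y-yaw 86.6 tilt 56.4 open 0.014 grip 59.7 F [-0.4  0.1  0.1] q [-0.54 -0.14  2.03  0.92  0.52 -2.69]
now [ 0.6341 -0.1926  0.1454] brush dir [-0.551  0.051 -0.833]
 shift /30mm [ 2.43 -0.11  1.61]
```

```bash

python3 -m jog '[[0,0,0,0.6,-0.1,0.4,-1],[0,0,0,0.6,0,0.4,-1],[0,0,0,0.5,0,0.33,-1],[0,0,0,0,0,0,-1],[0,0,0,0,0,0,-1]]' | grep -E "pos|contact"
python3 - <<'E'
from h import *
tipto([.634,-.194,.058])
E
```

```text
tool_pos: [0.7246, -0.2001, 0.1435]
contact_force: [-0.1, 0.0, -0.2]
t 38.65 pos [ 0.7246 -0.2001  0.1435] y-yaw 86.7 tilt 56.5 open 0.014 grip 59.7 F [-0.1  0.  -0.2] q [-0.54 -0.05  2.06  1.12  0.46 -2.92]
now [ 0.6349 -0.1937  0.0855] brush dir [-0.55   0.049 -0.834]
 shift /30mm [ 0.78 -0.03  0.48]
```

```bash

python3 -m jog '[[0,0,0,0.4,-0.03,0.24,-1],[0,0,0,0.36,0,0.24,-1],[0,0,0,0,0,0,-1],[0,0,0,0,0,0,-1]]' | grep -E "pos|contact"
python3 - <<'E'
from h import *
tipto([.634,-.194,.058])
E
python3 -m jog '[[0,0,0,0,0,0,-1],[0,0,0,0,0,0,-1],[0,0,0,0,0,0,-1],[0,0,0,0,0,0,-1],[0,0,0,0,0,0,-1]]' | grep -E "grip|contact"
python3 -m jog '[[0,0,0,0,0,0,-1],[0,0,0,0,0,0,-1],[0,0,0,0,0,0,-1],[0,0,0,0,0,0,-1],[0,0,0,0,0,0,-1]]' | grep -E "grip"
python3 -m jog '[[0,0,0,0,0,0,-1],[0,0,0,0,0,0,-1],[0,0,0,0,0,0,-1],[0,0,0,0,0,0,-1],[0,0,0,0,0,0,-1]]' | grep -E "grip"
python3 - <<'E'
from h import *
tipto([.634,-.194,.058]);p,M=st()
for n in("scene","top"):
    c=Cam(n); c.save("dipt_"+n); print(c.px(p+M@TIP),c.px([.6435,-.195,.095]))
c=Cam("scene"); c.save("dipt",(140,160,300,280),4)
E
```

```text
tool_pos: [0.7243, -0.2006, 0.1172]
contact_force: [0.7, 0.9, -0.2]
t 39.15 pos [ 0.7243 -0.2006  0.1172] y-yaw 86.7 tilt 56.6 open 0.014 grip 59.7 F [ 0.7  0.9 -0.2] q [-0.54 -0.01  2.07  1.23  0.44 -3.03]
now [ 0.6346 -0.1943  0.0591] brush dir [-0.549  0.049 -0.834]
 shift /30mm [0.04 0.01 0.  ]
contact_force: [0.4, 0.2, -1.3]
grip_force: 59.7
grip_force: 59.7
grip_force: 59.7
t 41.02 pos [ 0.7236 -0.2003  0.1155] y-yaw 86.7 tilt 56.5 open 0.014 grip 59.7 F [-0.4  0.  -0.5] q [-0.54 -0.01  2.07  1.23  0.44 -3.04]
now [ 0.6338 -0.1939  0.0576] brush dir [-0.551  0.05  -0.833]
 shift /30mm [-0.01 -0.   -0.  ]
t 41.02 pos [ 0.7236 -0.2003  0.1155] y-yaw 86.7 tilt 56.5 open 0.014 grip 59.7 F [-0.4  0.  -0.5] q [-0.54 -0.01  2.07  1.23  0.44 -3.04]
[218.08547512 235.45849364] [212.93071679 224.86227281]
[400.57941737 185.19267603] [403.13779246 177.72544292]
```

View pics/dipt.png

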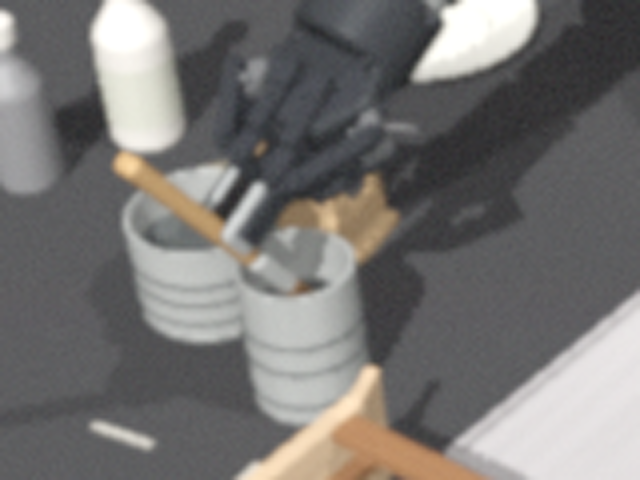

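The bristles are in the tall tin and both tins are upright. Lift, level the brush, then turn to the rest.

```bash

python3 -m jog '[[0,0,0,-0.83,0,-0.55,-1],[0,0,0,-0.83,0,-0.55,-1],[0,0,0,-0.83,0,-0.55,-1],[0,0,0,-0.83,0,-0.55,-1],[0,0.5,0,-0.83,0,-0.55,-1]]' | grep -E "pos|grip"
python3 -m jog '[[0,1,0,0,0,0,-1],[0,1,0,0,0,0,-1],[0,1,0,0,0,0,-1],[0,1,0,0,0,0,-1],[0,1,0,0,0,0,-1]]' | grep -E "pos|grip"
python3 -m jog '[[0,1,0,0,0,0,-1],[0,1,0,0,0,0,-1],[0,1,0,0,0,0,-1],[0,1,0,0,0,0,-1],[0,1,0,0,0,0,-1]]' | grep -E "pos|grip"
python3 - <<'E'
from h import *
to(yaw=14.7)
E
```

```text
tool_pos: [0.7225, -0.2032, 0.2639]
grip_force: 59.7
tool_pos: [0.7233, -0.2035, 0.265]
grip_force: 59.7
tool_pos: [0.7235, -0.2035, 0.265]
grip_force: 59.7
t 43.05 pos [ 0.7235 -0.2035  0.265 ] y-yaw 86.7 tilt 4.0 open 0.014 grip 59.7 F [ 0.1 -0.8 -0.5] q [-0.39  0.27  1.25  0.04  1.57 -1.9 ]
 turn /5deg [ 0.69  0.5  14.39]
```

```bash

python3 -m jog '[[0,0.8,0,0,0,0,-1],[0,0,1,0,0,0,-1],[0,0,1,0,0,0,-1],[0,0,1,0,0,0,-1],[0,0,1,0,0,0,-1]]' | grep -E "pos|grip"
python3 -m jog '[[0,0,1,0,0,0,-1],[0,0,1,0,0,0,-1],[0,0,1,0,0,0,-1],[0,0,1,0,0,0,-1],[0,0,1,0,0,0,-1]]' | grep -E "pos|grip"
python3 -m jog '[[0,0,1,0,0,0,-1],[0,0,1,0,0,0,-1],[0,0,1,0,0,0,-1],[0,0,1,0,0,0,-1],[0,0,1,0,0,0,-1]]' | grep -E "pos|grip"
python3 -m jog '[[0,0,0.4,0,0,0,-1],[0,0,0,0,0,0,-1]]' | grep -E "pos|grip"
python3 - <<'E'
from h import *
to(yaw=14.7); tipto([.5284,-.3162,.15],GRIP)
E
```

```text
tool_pos: [0.7235, -0.2034, 0.2645]
grip_force: 59.7
tool_pos: [0.7235, -0.2034, 0.2644]
grip_force: 59.7
tool_pos: [0.7235, -0.2034, 0.2644]
grip_force: 59.7
tool_pos: [0.7235, -0.2035, 0.2647]
grip_force: 59.7
t 45.17 pos [ 0.7235 -0.2035  0.2647] y-yaw 14.8 tilt 1.2 open 0.014 grip 59.7 F [ 0.4  0.  -0.6] q [-0.38  0.32  1.19  0.02  1.64 -0.64]
 turn /5deg [ 0.07 -0.24  0.01]
t 45.17 pos [ 0.7235 -0.2035  0.2647] y-yaw 14.8 tilt 1.2 open 0.014 grip 59.7 F [ 0.4  0.  -0.6] q [-0.38  0.32  1.19  0.02  1.64 -0.64]
now [ 0.724  -0.2063  0.3076] brush dir [-0.255  0.967  0.021]
 shift /30mm [-1.99 -7.27  5.17]
```

```bash

python3 -m jog '[[0,-0.24,0,-0.3,-1,0,-1],[0,0,0,-0.3,-1,0,-1],[0,0,0,-0.3,-1,0,-1],[0,0,0,-0.3,-1,0,-1],[0,0,0,-0.3,-1,0,-1]]' | grep -E "pos|grip"
python3 -m jog '[[0,0,0,-0.3,-1,0,-1],[0,0,0,-0.2,-1,0,-1],[0,0,0,0,-0.27,1,-1],[0,0,0,0,0,1,-1],[0,0,0,0,0,1,-1]]' | grep -E "pos|grip"
python3 -m jog '[[0,0,0,0,0,1,-1],[0,0,0,0,0,1,-1],[0,0,0,0,0,0,-1],[0,0,0,0,0,0,-1]]' | grep -E "pos|grip"
python3 - <<'E'
from h import *
to(yaw=14.7); tipto([.5284,-.3162,.037],GRIP)
c=Cam("wrist"); c.save("rest1"); p,M=st()
H,S,V=[c.hsv[:,:,i].astype(int) for i in range(3)]
for b in c.blobs((S>70)&(V>50),100,(230,0,420,300)): print(b.min(0),b.max(0),c.rect(b,p[2]+.049))
E
```

```text
tool_pos: [0.5889, -0.2856, 0.2638]
grip_force: 59.7
tool_pos: [0.5281, -0.317, 0.1728]
grip_force: 59.7
tool_pos: [0.5293, -0.3172, 0.1148]
grip_force: 59.7
t 46.92 pos [ 0.5293 -0.3172  0.1148] y-yaw 14.7 tilt 0.4 open 0.014 grip 59.7 F [ 0.3  0.1 -0.1] q [-0.66  0.09  1.71  0.    1.34 -0.92]
 turn /5deg [0.08 0.02 0.01]
t 46.92 pos [ 0.5293 -0.3172  0.1148] y-yaw 14.7 tilt 0.4 open 0.014 grip 59.7 F [ 0.3  0.1 -0.1] q [-0.66  0.09  1.71  0.    1.34 -0.92]
now [ 0.5295 -0.3192  0.1578] brush dir [-0.254  0.967 -0.002]
 shift /30mm [ 0.11 -0.04  4.03]
t 46.98 pos [ 0.5297 -0.3175  0.1155] y-yaw 14.7 tilt 0.5 open 0.014 grip 59.7 F [-0.7 -0.9 -0.4] q [-0.66  0.09  1.71  0.    1.34 -0.92]
[277  42] [357 299] (array([ 514.6, -265.5]), np.float32(84.6), np.float32(26.2), np.float32(104.5))
```

View pics/rest1.png

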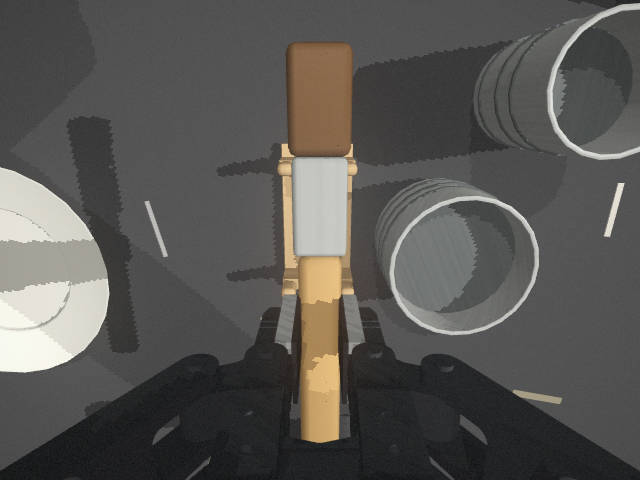

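The brush lies over the rest: its axis is at column 320 and the rest's uprights centre at column 317, parallel. Lowering it in.

```bash
python3 - <<'E'
from h import *
c=Cam("wrist"); print(c.ray([[284,171],[351,171]],.045), c.px([.5177,-.2756,.045]))
E
python3 -m jog '[[0,0,0,0.11,-0.04,1,-1],[0,0,0,0,0,1,-1],[0,0,0,0,0,1,-1],[0,0,0,0,0,0.6,-1],[0,0,0,0,0,0,-1]]' | grep -E "pos|grip|contact"
python3 -m jog '[[0,0,0,0,0,0.25,-1],[0,0,0,0,0,0,-1],[0,0,0,0,0,0,-1]]' | grep -E "pos|grip|contact"
python3 - <<'E'
from h import *
tipto([.5284,-.3162,.036],GRIP)
E
```

```text
[[ 0.49843266 -0.28287453  0.045     ]
 [ 0.53898138 -0.27228698  0.045     ]] [316.76438197 167.50193269]
tool_pos: [0.5268, -0.3133, 0.0047]
contact_force: [-0.7, -0.1, -0.5]
grip_force: 59.7
tool_pos: [0.5278, -0.3141, -0.0014]
contact_force: [-0.3, 0.4, -1.0]
grip_force: 59.7
t 48.02 pos [ 0.5278 -0.3141 -0.0014] y-yaw 14.7 tilt 0.4 open 0.014 grip 59.7 F [-0.3  0.4 -1. ] q [-0.66  0.21  1.78  0.01  1.14 -0.92]
now [ 0.528  -0.316   0.0416] brush dir [-0.254  0.967 -0.001]
 shift /30mm [-0.01  0.01  0.19]
```

```bash

python3 -m jog '[[0,0,0,0,0,0.09,-1],[0,0,0,0,0,0,-1],[0,0,0,0,0,0,-1]]' | grep -E "pos|contact"
python3 -m jog '[[0,0,0,0,0,0.07,-1],[0,0,0,0,0,0,-1],[0,0,0,0,0,0,-1]]' | grep -E "pos|contact"
python3 -m jog '[[0,0,0,0,0,0.03,-1],[0,0,0,0,0,0,-1],[0,0,0,0,0,0,-1]]' | grep -E "pos|contact"
```

```text
tool_pos: [0.5273, -0.3137, -0.0049]
contact_force: [0.1, -0.0, -0.3]
tool_pos: [0.5275, -0.3139, -0.0067]
contact_force: [0.4, -0.3, 1.2]
tool_pos: [0.5275, -0.3139, -0.0068]
contact_force: [-2.6, 0.9, 6.9]
```

Seated: contact of 7 N at the expected height. Release and rise, then check the brush from above.

```bash

python3 -m jog '[[0,0,0,0,0,-0.03,-0.3],[0,0,0,0,0,0,-0.3],[0,0,0,0,0,0,-0.3],[0,0,0,0,0,-0.5,-0.3],[0,0,0,0,0,-1,-0.3]]' | grep -E "pos|open|contact"
python3 -m jog '[[0,0,0,0,0,-1,-0.3],[0,0,0,0,0,-1,-0.3],[0,0,0,0,0,-1,-0.3],[0,0,0,0,0,-1,-0.3],[0,0,0,0,0,-1,0]]' | grep -E "pos|open|contact"
python3 -m jog '[[0,0,0,0,0,-1,0],[0,0,0,0,0,-1,0],[0,0,0,0,0,-1,0],[0,0,0,0,0,0,0]]' | grep -E "pos"
cat > brush.py <<'E'
from h import *
c=Cam("wrist"); H,S,V=[c.hsv[:,:,i].astype(int) for i in range(3)]
for b in c.blobs((S>100)&(V>50)&(H<12),100,(230,0,420,300)): print("bristle",b.min(0),b.max(0),c.rect(b,.040))
for b in c.blobs((S<40)&(V>110),300,(270,30,380,300)): print("ferr",b.min(0),b.max(0),c.rect(b,.040))
u=np.array([np.cos(np.radians(104.7)),np.sin(np.radians(104.7))]); print("expect bristle",(np.array([528.4,-316.2])+82.5*u).round(1),"ferr",(np.array([528.4,-316.2])+47.5*u).round(1)); st()
E
python3 brush.py
```

```text
tool_pos: [0.5261, -0.313, 0.0377]
contact_force: [0.3, -0.7, 0.5]
opening: 0.0297
tool_pos: [0.5263, -0.314, 0.1903]
contact_force: [0.2, -0.5, 0.2]
opening: 0.0425
tool_pos: [0.5269, -0.315, 0.2828]
ferr [362 175] [379 244] (array([ 589.9, -325.3]), np.float32(76.9), np.float32(18.6), np.float32(107.3))
ferr [309 127] [326 160] (array([ 516.3, -271. ]), np.float32(33.2), np.float32(17.7), np.float32(104.7))
expect bristle [ 507.5 -236.4] ferr [ 516.3 -270.3]
t 50.95 pos [ 0.5262 -0.3145  0.28  ] y-yaw 14.7 tilt 0.5 open 0.043 grip 0.0 F [ 0.9  0.2 -0.7] q [-0.66 -0.02  1.54  0.    1.61 -0.92]
```

The brush is in the notches: ferrule at (516,-271) against an expected (516,-270), 104.7°. On to the pebbles.

```bash

python3 -m jog '[[0,0,0,1,0.4,-1,0],[0,0,0,1,0.4,-1,0],[0,0,0,1,0.4,-1,0],[0,0,0,1,0.4,0,0],[0,0,0,1,0.4,0,0]]' | grep -E "pos"
python3 -m jog '[[0,0,0,1,0.4,0,0],[0,0,0,1,0.4,0,0],[0,0,0,1,0.4,0,0],[0,0,0,1,0.4,0,0],[0,0,0,1,0.4,0,0]]' | grep -E "pos"
python3 -m jog '[[0,0,0,1,0.4,0,0],[0,0,0,1,0.4,0,0],[0,0,0,1,0.4,0,0],[0,0,0,1,0.4,0,0],[0,0,0,1,0.4,0,0]]' | grep -E "pos"
python3 -m jog '[[0,0,-1,1,0.4,0,0],[0,0,-1,1,0.4,0,0],[0,0,-1,1,0.4,0,0],[0,0,-1,1,0.3,0,0],[0,0,-1,0,0,0,0]]' | grep -E "pos"
python3 -m jog '[[0,0,-1,0,0,0,0.4],[0,0,-1,0,0,0,0.4],[0,0,-1,0,0,0,0.4],[0,0,-1,0,0,0,0.4],[0,0,-1,0,0,0,0.4]]' | grep -E "pos"
python3 -m jog '[[0,0,-1,0,0,0,0.4],[0,0,-1,0,0,0,0.4],[0,0,-1,0,0,0,0.4],[0,0,-1,0,0,0,0.4],[0,0,-1,0,0,0,0.4]]' | grep -E "pos"
cat > peb.py <<'E'
from h import *
def pebs(c,roi=(0,0,640,330),z=.011):
    H,S,V=[c.hsv[:,:,i].astype(int) for i in range(3)]; out=[]
    for b in c.blobs((V>110)&(S<70),300,roi):
        r=c.rect(b,z)
        if 50<r[1]<80 and 30<r[2]<55: out.append(r); print("peb px",b.mean(0).round(),r)
    return out
if __name__=="__main__":
    to([.60,.30,.37],yaw=90); c=Cam("wrist"); c.save("p1"); pebs(c)
E
python3 peb.py
```

```text
tool_pos: [0.5448, -0.1527, 0.3669]
tool_pos: [0.5644, 0.0076, 0.3665]
tool_pos: [0.5843, 0.1677, 0.3667]
tool_pos: [0.5801, 0.2957, 0.3665]
tool_pos: [0.5808, 0.2937, 0.3668]
tool_pos: [0.5808, 0.2937, 0.3667]
t 54.70 pos [0.5808 0.2937 0.3667] y-yaw 89.9 tilt 0.1 open 0.060 grip 0.0 F [-0.8 -0.   0.1] q [ 0.35  0.07  1.31 -0.    1.76 -1.21]
 turn /5deg [ 0.    0.03 -0.02]
 shift /30mm [-0.64  0.21 -0.11]
peb px [376. 179.] (array([589.7, 369.5]), np.float32(62.6), np.float32(38.2), np.float32(9.9))
peb px [309. 173.] (array([580.6, 279.9]), np.float32(60.3), np.float32(40.1), np.float32(10.2))
peb px [321.  74.] (array([458.8, 295.9]), np.float32(66.4), np.float32(44.5), np.float32(20.1))
peb px [399.  68.] (array([452.3, 391.8]), np.float32(64.6), np.float32(42.4), np.float32(163.8))
```

Candidates: off-white at (376,179), (309,173), (321,74), (399,68), with sizes matching pebbles 4, 2, 3 and 1. The black, green and blue stones are look-alikes. One crop to confirm.

```bash
python3 - <<'E'
import cv2
im=cv2.imread("pics/p1.png"); cv2.imwrite("pics/p1c.png",cv2.resize(im[0:400],None,fx=1.25,fy=1.25))
from h import *
to([.5806,.2799,.06],yaw=100.2)
E
```

```text
t 54.75 pos [0.5808 0.2937 0.3668] y-yaw 90.0 tilt 0.1 open 0.060 grip 0.0 F [0.  0.3 0. ] q [ 0.35  0.07  1.31 -0.    1.76 -1.22]
 turn /5deg [-0.    0.03 -2.04]
 shift /30mm [ 0.09 -0.45 10.23]
```

View pics/p1c.png

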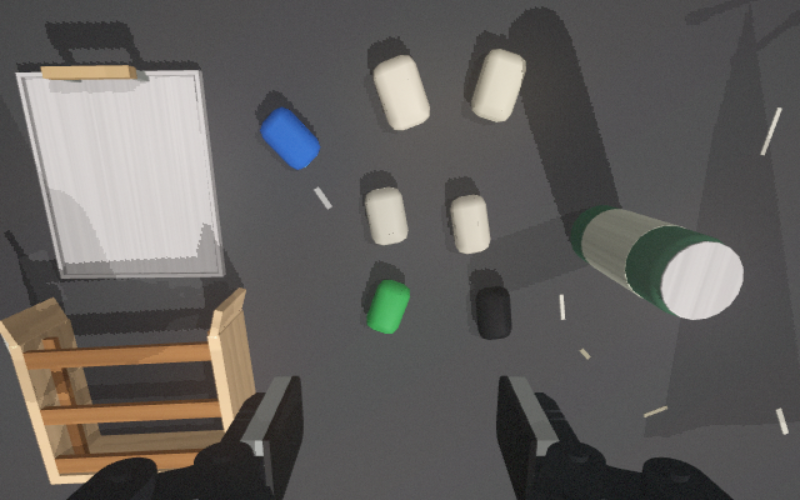

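The crop confirms it: four off-white pebbles (crop px (400,92), (498,85), (386,215), (470,223)). Blue, green and black stay, and the tray is empty. Picking pebble_2 first.

```bash
python3 - <<'E'
from h import *
c=Cam("wrist"); H,S,V=[c.hsv[:,:,i].astype(int) for i in range(3)]
for b in c.blobs((V>85)&(S<60),3000,(0,40,185,228)): print("tray",b.min(0),b.max(0),c.rect(b,.008))
print("tray corners", c.ray([[16,58],[160,58],[49,221],[178,219]],.010).round(4))
print("handle", c.ray([[33,53],[108,53]],.047).round(4))
E
python3 -m jog '[[0,0,-1,0.1,-0.45,1,0.4],[0,0,-1,0,0,1,0.4],[0,0,0,0,0,1,0.4],[0,0,0,0,0,1,0.4],[0,0,0,0,0,1,0.4]]' | grep -E "pos"
python3 -m jog '[[0,0,0,0,0,1,0.4],[0,0,0,0,0,1,0.4],[0,0,0,0,0,1,0.4],[0,0,0,0,0,1,0.4],[0,0,0,0,0,1,0.4]]' | grep -E "pos"
python3 - <<'E'
from h import *
to([.5806,.2799,-.037],yaw=100.2)
E
```

```text
tray [12 52] [184 227] (array([544.7,  19.9]), np.float32(223.3), np.float32(213.1), np.float32(0.3))
tray corners [[ 0.4395 -0.0799  0.01  ]
 [ 0.4396  0.0973  0.01  ]
 [ 0.6468 -0.0813  0.01  ]
 [ 0.6441  0.0977  0.01  ]]
handle [[ 0.4388 -0.0337  0.047 ]
 [ 0.4388  0.052   0.047 ]]
tool_pos: [0.5784, 0.2803, 0.2168]
tool_pos: [0.5791, 0.2805, 0.0669]
t 56.05 pos [0.5791 0.2805 0.0669] y-yaw 99.6 tilt 0.2 open 0.060 grip 0.0 F [-0.6  0.1 -0.1] q [ 0.34  0.2   1.67 -0.    1.27 -1.4 ]
 turn /5deg [ 0.    0.05 -0.12]
 shift /30mm [-0.05 -0.03  3.46]
```

```bash

python3 -m jog '[[0,0,-0.1,-0.05,0,1,0.4],[0,0,0,0,0,1,0.4],[0,0,0,0,0,1,0.4],[0,0,0,0,0,0.4,0.4],[0,0,0,0,0,0,0.4]]' | grep -E "pos|contact"
python3 -m jog '[[0,0,0,0,0,0,-1],[0,0,0,0,0,0,-1],[0,0,0,0,0,0,-1],[0,0,0,0,0,0,-1],[0,0,0,0,0,0,-1]]' 50 | grep -E "pos|contact|open|grip"
```

```text
tool_pos: [0.581, 0.2808, -0.0341]
contact_force: [1.0, -0.7, 0.4]
tool_pos: [0.5835, 0.2817, -0.0309]
contact_force: [-0.5, -0.3, 5.2]
opening: 0.0381
grip_force: 52.2
```

```bash

python3 -m jog '[[0,0,0,0,0,-0.5,-1],[0,0,0,0,0,-1,-1],[0,0,0,0,0,-1,-1],[0,0,1,0,0,-1,-1],[0,0,1,0,0,0,-1]]' | grep -E "pos|open|grip"
python3 -m jog '[[0,0,0,0,-1,0,-1],[0,0,0,0,-1,0,-1],[0,0,0,0,-1,0,-1],[0,0,0,0,-1,0,-1],[0,0,0,0,-1,0,-1]]' | grep -E "pos"
python3 -m jog '[[0,0,0,0,-1,0,-1],[0,0,0,0,-1,0,-1],[0,0,0,0,-1,0,-1],[0,0,0,0,-1,0,-1],[0,0,0,0,-1,0,-1]]' | grep -E "pos|open|grip"
python3 - <<'E'
from h import *
to([.586,-.032,-.022],yaw=90)
E
```

```text
tool_pos: [0.5836, 0.2818, 0.0765]
opening: 0.0388
grip_force: 51.5
tool_pos: [0.5815, 0.1301, 0.0721]
tool_pos: [0.5821, -0.0198, 0.0719]
opening: 0.0387
grip_force: 51.4
t 59.17 pos [ 0.5821 -0.0198  0.0719] y-yaw 90.2 tilt 0.3 open 0.039 grip 51.4 F [-0.2 -0.2 -1.3] q [-0.16  0.05  1.82  0.    1.26 -1.74]
 turn /5deg [0.02 0.06 0.04]
 shift /30mm [-0.13 -0.41  3.13]
```

```bash

python3 -m jog '[[0,0,0,-0.13,-0.4,1,-1],[0,0,0,0,0,1,-1],[0,0,0,0,0,0.9,-1],[0,0,0,0,0,0,-1],[0,0,0,0,0,0,-1]]' | grep -E "pos|contact|grip"
python3 -m jog '[[0,0,0,0,0,0.12,-1],[0,0,0,0,0,0,-1],[0,0,0,0,0,0,-1]]' | grep -E "pos|contact|grip"
python3 -m jog '[[0,0,0,0,0,0.08,-1],[0,0,0,0,0,0,-1],[0,0,0,0,0,0,-1]]' | grep -E "pos|contact|grip"
```

```text
tool_pos: [0.5878, -0.0309, -0.014]
contact_force: [0.2, -0.2, -0.6]
grip_force: 51.4
tool_pos: [0.5874, -0.0308, -0.0183]
contact_force: [-0.6, -0.4, -1.4]
grip_force: 51.4
tool_pos: [0.5871, -0.0308, -0.0213]
contact_force: [-0.4, 0.7, -1.7]
grip_force: 51.4
```

```bash

python3 -m jog '[[0,0,0,0,0,0.08,-1],[0,0,0,0,0,0,-1],[0,0,0,0,0,0,-1]]' | grep -E "pos|contact"
python3 -m jog '[[0,0,0,0,0,0.08,-1],[0,0,0,0,0,0,-1],[0,0,0,0,0,0,-1]]' | grep -E "pos|contact"
```

```text
tool_pos: [0.5871, -0.0308, -0.0237]
contact_force: [0.7, -0.2, -0.7]
tool_pos: [0.5871, -0.0308, -0.0261]
contact_force: [0.4, -0.3, -1.4]
```

```bash

python3 -m jog '[[0,0,0,0,0,0.05,-1],[0,0,0,0,0,0,-1],[0,0,0,0,0,0,-1]]' | grep -E "pos|contact"
python3 -m jog '[[0,0,0,0,0,0,0.2],[0,0,0,0,0,0,0.2],[0,0,0,0,0,0,0.2],[0,0,0,0,0,-0.7,0.2],[0,0,0,0,0,-1,0.2]]' | grep -E "pos|contact|open"
python3 -m jog '[[0,0,0,0,0,-1,0.4],[0,0,0,0,0,-1,0.4],[0,0,0,0,0,-1,0.4],[0,0,0,0,0,-1,0.4],[0,0,0,0,0,0,0.4]]' | grep -E "pos|contact|open"
cat > tray.py <<'E'
from h import *
# pebbles on the tray: warm off-white vs grey tray
c=Cam("wrist"); c.save("tr%d"%(status.get_obs()["t"]*10)); L=cv2.cvtColor(c.img,cv2.COLOR_RGB2LAB).astype(int)
for b in c.blobs((L[:,:,2]>134)&(L[:,:,0]>130)&(c.hsv[:,:,1]<80),200,(100,0,540,320)):
    print("warm px",b.mean(0).round(),c.rect(b,.016))
st()
E
python3 tray.py
```

```text
tool_pos: [0.5874, -0.0308, -0.0269]
contact_force: [-2.4, 0.5, 3.7]
tool_pos: [0.5863, -0.0308, 0.0242]
contact_force: [-0.2, -0.6, 0.7]
opening: 0.051
tool_pos: [0.5887, -0.0315, 0.1486]
contact_force: [-0.8, 0.8, 0.5]
opening: 0.0599
warm px [319. 203.] (array([585.7, -30.8]), np.float32(55.8), np.float32(38.4), np.float32(0.2))
t 62.98 pos [ 0.5873 -0.0312  0.146 ] y-yaw 90.2 tilt 0.6 open 0.060 grip 0.0 F [-0.  -0.1  0.5] q [-0.18 -0.01  1.75  0.    1.39 -1.76]
```

Pebble_2 is placed at (586,-31) mm, aligned. Next is pebble_4 at (590,370).

```bash

python3 -m jog '[[0,0,0,0,1,-0.5,0.4],[0,0,0,0,1,-0.5,0.4],[0,0,0,0,1,-0.5,0.4],[0,0,0,0,1,-0.5,0.4],[0,0,0,0,1,-0.5,0.4]]' | grep -E "pos"
python3 -m jog '[[0,0,0,0,1,0,0.4],[0,0,0,0,1,0,0.4],[0,0,0,0,1,0,0.4],[0,0,0,0,1,0,0.4],[0,0,0,0,1,0,0.4]]' | grep -E "pos"
python3 -m jog '[[0,0,-1,0,1,0,0.4],[0,0,-1,0,1,0,0.4],[0,0,0,0,0.36,0,0.4],[0,0,0,0,0,0,0.4]]' | grep -E "pos"
python3 - <<'E'
from peb import *
r=pebs(Cam("wrist"),(0,0,640,420)); to([.5897,.3695,-.034],yaw=99.9)
E
```

```text
tool_pos: [0.5842, 0.1197, 0.2174]
tool_pos: [0.5836, 0.2696, 0.2169]
tool_pos: [0.5793, 0.3393, 0.2179]
peb px [348. 209.] (array([589.1, 369.4]), np.float32(61.9), np.float32(38.2), np.float32(10.2))
peb px [403.  65.] (array([451.9, 391.6]), np.float32(64.8), np.float32(42.8), np.float32(163.1))
peb px [295.  52.] (array([458.4, 295.4]), np.float32(66.7), np.float32(44.8), np.float32(19.9))
t 64.78 pos [0.5796 0.3387 0.2182] y-yaw 100.2 tilt 0.3 open 0.060 grip 0.0 F [-0.4  0.2 -0.2] q [ 0.42  0.14  1.47 -0.    1.52 -1.33]
 turn /5deg [-0.01  0.05  0.05]
 shift /30mm [-0.51  0.95  8.41]
```

```bash

python3 -m jog '[[0,0,0,-0.5,0.95,1,0.4],[0,0,0,0,0,1,0.4],[0,0,0,0,0,1,0.4],[0,0,0,0,0,1,0.4],[0,0,0,0,0,1,0.4]]' | grep -E "pos"
python3 -m jog '[[0,0,0,0,0,1,0.4],[0,0,0,0,0,1,0.4],[0,0,0,0,0,1,0.4],[0,0,0,0,0,0.4,0.4],[0,0,0,0,0,0,0.4]]' | grep -E "pos|contact"
python3 -m jog '[[0,0,0,0,0,0,-1],[0,0,0,0,0,0,-1],[0,0,0,0,0,0,-1],[0,0,0,0,0,0,-1],[0,0,0,0,0,0,-1]]' 50 | grep -E "pos|contact|open|grip"
python3 -m jog '[[0,0,0,0,0,-0.5,-1],[0,0,0,0,0,-1,-1],[0,0,0,0,0,-1,-1],[0,0,1,0,0,-1,-1],[0,0,1,0,0,0,-1]]' | grep -E "pos|open|grip"
python3 - <<'E'
from h import *
to([.586,.048,-.020],yaw=90)
E
```

```text
tool_pos: [0.5908, 0.3688, 0.0681]
tool_pos: [0.5907, 0.3694, -0.0337]
contact_force: [0.6, -0.3, -0.0]
tool_pos: [0.5926, 0.3711, -0.0307]
contact_force: [-0.5, -0.9, 6.1]
opening: 0.0369
grip_force: 53.1
tool_pos: [0.5923, 0.3714, 0.0766]
opening: 0.0371
grip_force: 52.3
t 67.28 pos [0.5923 0.3714 0.0766] y-yaw 90.1 tilt 0.7 open 0.037 grip 52.3 F [ 0.5  0.1 -2. ] q [ 0.45  0.3   1.53 -0.    1.3  -1.12]
 turn /5deg [0.05 0.13 0.01]
 shift /30mm [  0.21 -10.78   3.22]
```

```bash

python3 -m jog '[[0,0,0,0.05,-1,0,-1],[0,0,0,0.05,-1,0,-1],[0,0,0,0.05,-1,0,-1],[0,0,0,0.05,-1,0,-1],[0,0,0,0,-1,0,-1]]' | grep -E "pos"
python3 -m jog '[[0,0,0,0,-1,0,-1],[0,0,0,0,-1,0,-1],[0,0,0,0,-1,0,-1],[0,0,0,0,-1,0,-1],[0,0,0,0,-1,0,-1]]' | grep -E "pos"
python3 -m jog '[[0,0,0,0,-0.78,0.2,-1],[0,0,0,0,0,1,-1],[0,0,0,0,0,1,-1],[0,0,0,0,0,0.9,-1],[0,0,0,0,0,0,-1]]' | grep -E "pos|contact|grip"
python3 - <<'E'
from h import *
to([.586,.048,-.0265],yaw=90)
E
```

```text
tool_pos: [0.5843, 0.2193, 0.0719]
tool_pos: [0.585, 0.0694, 0.0718]
tool_pos: [0.5832, 0.0472, -0.024]
contact_force: [-0.9, -1.1, -0.9]
grip_force: 52.2
t 69.15 pos [ 0.5832  0.0472 -0.024 ] y-yaw 90.2 tilt 0.1 open 0.037 grip 52.2 F [-0.9 -1.1 -0.9] q [-0.05  0.19  1.85  0.    1.1  -1.62]
 turn /5deg [ 0.02 -0.01  0.04]
 shift /30mm [-0.09  0.03  0.08]
```

```bash

python3 -m jog '[[0,0,0,-0.05,0.02,0.07,-1],[0,0,0,0,0,0.03,-1],[0,0,0,0,0,0,-1],[0,0,0,0,0,0,-1]]' | grep -E "pos|contact"
python3 -m jog '[[0,0,0,0,0,0,0.15],[0,0,0,0,0,0,0.15],[0,0,0,0,0,0,0.15],[0,0,0,0,0,-0.7,0.15],[0,0,0,0,0,-1,0.15]]' | grep -E "pos|contact|open"
python3 -m jog '[[0,0,0,0,0,-1,0.4],[0,0,0,0,0,-1,0.4],[0,0,0,0,0,-1,0.4],[0,0,0,0,0,-1,0.4],[0,0,0,0,0,0,0.4]]' | grep -E "pos|contact|open"
python3 tray.py
python3 -m jog '[[0,0,0,0.5,1,-0.5,0.5],[0,0,0,0.5,1,-0.5,0.5],[0,0,0,0.5,1,-0.5,0.5],[0,0,0,0.5,1,-0.5,0.5],[0,0,0,0.5,1,-0.5,0.5]]' | grep -E "pos"
python3 -m jog '[[0,0,-1,0.3,1,0,0.5],[0,0,-1,0,1,0,0.5],[0,0,-1,0,1,0,0.5],[0,0,-1,0,0,0,0.5],[0,0,0,0,0,0,0.5]]' | grep -E "pos"
python3 - <<'E'
from peb import *
r=pebs(Cam("wrist"),(0,0,640,420)); to([.4586,.2955,-.034],yaw=110)
E
```

```text
tool_pos: [0.5881, 0.0476, -0.0238]
contact_force: [-0.6, -0.0, -0.7]
tool_pos: [0.5869, 0.0475, 0.0275]
contact_force: [0.7, 0.3, -0.9]
opening: 0.0492
tool_pos: [0.5893, 0.0473, 0.1518]
contact_force: [0.2, -0.8, 0.3]
opening: 0.0601
warm px [221. 198.] (array([584.9, -31.2]), np.float32(57.7), np.float32(39.2), np.float32(0.8))
warm px [319. 200.] (array([584.3,  47.5]), np.float32(61.8), np.float32(36.7), np.float32(0.6))
t 70.95 pos [0.5879 0.0473 0.1492] y-yaw 90.2 tilt 0.6 open 0.060 grip 0.0 F [0.2 0.5 0.3] q [-0.05 -0.01  1.75  0.    1.39 -1.62]
tool_pos: [0.5092, 0.1977, 0.2201]
tool_pos: [0.4926, 0.2863, 0.2198]
peb px [500. 358.] (array([597.8, 543.2]), np.float32(75.1), np.float32(36.1), np.float32(69.8))
peb px [435. 192.] (array([452.5, 391.8]), np.float32(65.1), np.float32(43.4), np.float32(163.0))
peb px [342. 164.] (array([459.1, 295.9]), np.float32(66.1), np.float32(45.1), np.float32(19.7))
t 72.25 pos [0.4929 0.2861 0.2201] y-yaw 110.1 tilt 0.2 open 0.064 grip 0.0 F [0.2 0.2 0.3] q [ 0.4  -0.1   1.71 -0.    1.52 -1.53]
 turn /5deg [-0.01  0.04  0.03]
 shift /30mm [0.97 0.68 8.47]
```

```bash

python3 -m jog '[[0,0,0,0.97,0.68,1,0.5],[0,0,0,0,0,1,0.5],[0,0,0,0,0,1,0.5],[0,0,0,0,0,1,0.5],[0,0,0,0,0,1,0.5]]' | grep -E "pos"
python3 -m jog '[[0,0,0,0,0,1,0.5],[0,0,0,0,0,1,0.5],[0,0,0,0,0,1,0.5],[0,0,0,0,0,0.4,0.5],[0,0,0,0,0,0,0.5]]' | grep -E "pos|contact"
python3 -m jog '[[0,0,0,0,0,0,-1],[0,0,0,0,0,0,-1],[0,0,0,0,0,0,-1],[0,0,0,0,0,0,-1],[0,0,0,0,0,0,-1]]' 50 | grep -E "pos|contact|open|grip"
python3 -m jog '[[0,0,0,0,0,-0.5,-1],[0,0,0,0,0,-1,-1],[0,0,0,0,0,-1,-1],[0,0,1,0,0,-1,-1],[0,0,1,0,0,-0.3,-1]]' | grep -E "pos|open|grip"
python3 -m jog '[[0,0,1,0,0,0,-1],[0,0,1,0,0,0,-1],[0,0,0,0,0,0,-1]]' | grep -E "pos|open|grip"
python3 - <<'E'
from h import *
to([.495,.048,-.023],yaw=90)
E
```

```text
tool_pos: [0.4598, 0.295, 0.0698]
tool_pos: [0.46, 0.2952, -0.0316]
contact_force: [-0.6, -0.0, -0.2]
tool_pos: [0.4622, 0.2965, -0.0289]
contact_force: [0.4, -0.5, 7.0]
opening: 0.043
grip_force: 53.1
tool_pos: [0.4611, 0.2963, 0.0864]
opening: 0.0427
grip_force: 52.3
tool_pos: [0.4596, 0.2955, 0.0834]
opening: 0.0431
grip_force: 52.3
t 75.12 pos [0.4596 0.2955 0.0834] y-yaw 90.3 tilt 0.3 open 0.043 grip 52.3 F [-0.1  0.2 -1.7] q [ 0.44 -0.05  1.9  -0.    1.28 -1.14]
 turn /5deg [0.01 0.06 0.06]
 shift /30mm [-1.18 -8.25  3.55]
```

```bash

python3 -m jog '[[0,0,0,-0.3,-1,0,-1],[0,0,0,-0.3,-1,0,-1],[0,0,0,-0.3,-1,0,-1],[0,0,0,-0.28,-1,0,-1],[0,0,0,0,-1,0,-1]]' | grep -E "pos"
python3 -m jog '[[0,0,0,0,-1,0,-1],[0,0,0,0,-1,0,-1],[0,0,0,0,-1,0,-1],[0,0,0,0,-0.25,0.5,-1],[0,0,0,0,0,0,-1]]' | grep -E "pos"
python3 -m jog '[[0,0,0,0,0,1,-1],[0,0,0,0,0,1,-1],[0,0,0,0,0,0.9,-1],[0,0,0,0,0,0,-1],[0,0,0,0,0,0,-1]]' | grep -E "pos|contact|grip"
python3 - <<'E'
from h import *
to([.495,.048,-.0245],yaw=90)
E
```

```text
tool_pos: [0.4961, 0.1447, 0.0834]
tool_pos: [0.4947, 0.0484, 0.066]
tool_pos: [0.4976, 0.049, -0.018]
contact_force: [-0.1, 0.0, -0.5]
grip_force: 52.3
t 77.00 pos [ 0.4976  0.049  -0.018 ] y-yaw 90.3 tilt 0.4 open 0.043 grip 52.3 F [-0.1  0.  -0.5] q [-0.05 -0.02  2.06  0.    1.09 -1.63]
 turn /5deg [0.02 0.08 0.06]
 shift /30mm [ 0.09 -0.03  0.22]
```

```bash

python3 -m jog '[[0,0,0,0.05,0,0.15,-1],[0,0,0,0,0,0.06,-1],[0,0,0,0,0,0,-1],[0,0,0,0,0,0,-1]]' | grep -E "pos|contact"
python3 -m jog '[[0,0,0,0,0,0,0.3],[0,0,0,0,0,0,0.3],[0,0,0,0,0,0,0.3],[0,0,0,0,0,-0.7,0.3],[0,0,0,0,0,-1,0.3]]' | grep -E "pos|contact|open"
python3 -m jog '[[0,0,0,0,0,-1,0.5],[0,0,0,0,0,-1,0.5],[0,0,0,0,0,-1,0.5],[0,0,0,0,0,-1,0.5],[0,0,0,0,0,0,0.5]]' | grep -E "pos|contact|open"
python3 tray.py
python3 -m jog '[[0,0,0,0.2,1,-0.5,0.5],[0,0,0,0.2,1,-0.5,0.5],[0,0,0,0.2,1,-0.5,0.5],[0,0,0,0.2,1,-0.5,0.5],[0,0,0,0,1,-0.5,0.5]]' | grep -E "pos"
python3 -m jog '[[0,0,0,0,1,0,0.5],[0,0,0,0,1,0,0.5],[0,0,0,0,1,0,0.5],[0,0,0,0,1,0,0.5],[0,0,0,0,1,0,0.5]]' | grep -E "pos"
python3 -m jog '[[0,0,1,0,0.5,0,0.5],[0,0,1,0,0,0,0.5],[0,0,1,0,0,0,0.5],[0,0,0.4,0,0,0,0.5],[0,0,0,0,0,0,0.5]]' | grep -E "pos"
python3 - <<'E'
from peb import *
r=pebs(Cam("wrist"),(0,0,640,420)); to([.4525,.3918,-.032],yaw=73)
E
```

```text
tool_pos: [0.4957, 0.0484, -0.0249]
contact_force: [0.6, 0.7, -1.0]
tool_pos: [0.494, 0.0484, 0.0253]
contact_force: [0.1, 0.6, 0.2]
opening: 0.056
tool_pos: [0.4965, 0.0481, 0.1489]
contact_force: [-0.3, 0.2, 0.4]
opening: 0.0644
warm px [229. 297.] (array([575.8, -31.5]), np.float32(39.4), np.float32(37.3), np.float32(90.4))
warm px [317. 298.] (array([573.7,  47. ]), np.float32(40.9), np.float32(37.2), np.float32(0.1))
warm px [320. 205.] (array([493.2,  47.9]), np.float32(66.4), np.float32(44.0), np.float32(0.2))
t 78.80 pos [0.4952 0.0481 0.1467] y-yaw 90.2 tilt 0.5 open 0.064 grip 0.0 F [-0.5  0.9 -0.7] q [-0.05 -0.23  1.96  0.    1.41 -1.63]
tool_pos: [0.4682, 0.1987, 0.2189]
tool_pos: [0.4679, 0.3485, 0.2183]
tool_pos: [0.4684, 0.3626, 0.2197]
t 80.72 pos [0.4685 0.3627 0.2201] y-yaw 73.3 tilt 0.3 open 0.064 grip 0.0 F [-0.3 -0.6 -0.9] q [ 0.53 -0.04  1.66 -0.    1.52 -0.74]
 turn /5deg [0.02 0.05 0.05]
 shift /30mm [0.79 0.77 8.4 ]
```

```bash
python3 - <<'E'
from h import *
for n,roi in(("wrist",(0,0,640,480)),("top",(100,150,270,330))):
    c=Cam(n); c.save("p4_"+n); H,S,V=[c.hsv[:,:,i].astype(int) for i in range(3)]
    for b in c.blobs((V>110)&(S<70),80,roi): print(n,b.min(0),b.max(0),c.rect(b,.011))
    print(c.px([.4525,.3918,.011]))
E
```

```text
wrist [575 349] [639 428] (array([790.9, 615.9]), np.float32(113.8), np.float32(71.9), np.float32(176.7))
wrist [466 332] [478 354] (array([678.8, 477. ]), np.float32(31.4), np.float32(5.6), np.float32(9.4))
wrist [413 302] [455 366] (array([653.8, 441.2]), np.float32(89.8), np.float32(22.4), np.float32(6.2))
wrist [184 302] [226 366] (array([579.6, 195.7]), np.float32(89.4), np.float32(23.3), np.float32(140.9))
wrist [471 254] [602 369] (array([647.1, 542. ]), np.float32(138.5), np.float32(99.0), np.float32(29.8))
wrist [  0 236] [138 433] (array([537. ,  10.6]), np.float32(201.9), np.float32(187.5), np.float32(0.5))
wrist [  0 145] [ 16 156] (array([342.7,  90.7]), np.float32(15.2), np.float32(7.1), np.float32(47.2))
wrist [293 136] [398 243] (array([473.9, 382.8]), np.float32(117.6), np.float32(85.3), np.float32(13.5))
[343.25325285 169.45424329]
top [144 259] [165 286] (array([450.4, 392.9]), np.float32(65.6), np.float32(42.1), np.float32(164.1))
[154.50633016 270.96744922]
```

```bash
python3 - <<'E'
from h import *
c=Cam("wrist"); H,S,V=[c.hsv[:,:,i].astype(int) for i in range(3)]
for t in(130,150,170,190):
    for b in c.blobs((V>t)&(S<70),300,(270,120,420,260)): print(t,b.min(0),b.max(0),c.rect(b,.011))
E
```

```text
130 [321 135] [364 202] (array([452.7, 391.5]), np.float32(64.5), np.float32(42.0), np.float32(163.3))
150 [322 136] [364 202] (array([453.2, 391.7]), np.float32(63.6), np.float32(40.7), np.float32(163.3))
170 [323 136] [364 202] (array([453.3, 392.2]), np.float32(63.7), np.float32(39.8), np.float32(163.4))
190 [324 138] [364 202] (array([454.5, 392.5]), np.float32(61.9), np.float32(38.5), np.float32(164.9))
```

Only a threshold merge; pebble_1 is unchanged at (453,392). Picking it.

```bash

python3 -m jog '[[0,0,0,0.78,0.77,1,0.5],[0,0,0,0,0,1,0.5],[0,0,0,0,0,1,0.5],[0,0,0,0,0,1,0.5],[0,0,0,0,0,1,0.5]]' | grep -E "pos"
python3 -m jog '[[0,0,0,0,0,1,0.5],[0,0,0,0,0,1,0.5],[0,0,0,0,0,1,0.5],[0,0,0,0,0,0.4,0.5],[0,0,0,0,0,0,0.5]]' | grep -E "pos|contact"
python3 -m jog '[[0,0,0,0,0,0,-1],[0,0,0,0,0,0,-1],[0,0,0,0,0,0,-1],[0,0,0,0,0,0,-1],[0,0,0,0,0,0,-1]]' 50 | grep -E "pos|contact|open|grip"
python3 -m jog '[[0,0,0,0,0,-0.5,-1],[0,0,0,0,0,-1,-1],[0,0,0,0,0,-1,-1],[0,0,-1,0,0,-1,-1],[0,0,-1,0,0,-0.3,-1]]' | grep -E "pos|open|grip"
python3 -m jog '[[0,0,-1,0,0,0,-1],[0,0,-0.35,0,0,0,-1],[0,0,0,0,0,0,-1]]' | grep -E "pos|open|grip"
python3 - <<'E'
from h import *
to([.495,-.032,-.0245],yaw=90)
E
```

```text
tool_pos: [0.454, 0.3921, 0.0702]
tool_pos: [0.4541, 0.3919, -0.0316]
contact_force: [0.4, 1.1, 0.2]
tool_pos: [0.456, 0.3932, -0.0289]
contact_force: [0.2, 0.2, 7.0]
opening: 0.0408
grip_force: 52.7
tool_pos: [0.455, 0.3929, 0.0864]
opening: 0.0403
grip_force: 51.9
tool_pos: [0.4535, 0.3918, 0.0828]
opening: 0.0408
grip_force: 51.9
t 83.75 pos [0.4535 0.3918 0.0828] y-yaw 89.9 tilt 0.3 open 0.041 grip 51.9 F [ 0.2 -0.2 -0.6] q [ 0.59  0.08  1.77 -0.    1.29 -0.98]
 turn /5deg [ 0.01  0.06 -0.02]
 shift /30mm [ -1.38 -14.13   3.58]
```

```bash

python3 -m jog '[[0,0,0,-0.3,-1,0,-1],[0,0,0,-0.3,-1,0,-1],[0,0,0,-0.3,-1,0,-1],[0,0,0,-0.3,-1,0,-1],[0,0,0,-0.18,-1,0,-1]]' | grep -E "pos"
python3 -m jog '[[0,0,0,0,-1,0,-1],[0,0,0,0,-1,0,-1],[0,0,0,0,-1,0,-1],[0,0,0,0,-1,0,-1],[0,0,0,0,-1,0,-1]]' | grep -E "pos"
python3 -m jog '[[0,0,0,0,-1,0,-1],[0,0,0,0,-1,0,-1],[0,0,0,0,-1,0,-1],[0,0,0,0,-1,0,-1],[0,0,0,0,-0.1,0.5,-1]]' | grep -E "pos|grip"
python3 -m jog '[[0,0,0,0,0,1,-1],[0,0,0,0,0,1,-1],[0,0,0,0,0,0.9,-1],[0,0,0,0,0,0,-1],[0,0,0,0,0,0,-1]]' | grep -E "pos|contact|grip"
python3 - <<'E'
from h import *
to([.495,-.032,-.0245],yaw=90)
E
```

```text
tool_pos: [0.4953, 0.2409, 0.0828]
tool_pos: [0.4948, 0.091, 0.0826]
tool_pos: [0.4963, -0.0325, 0.0686]
grip_force: 51.9
tool_pos: [0.4958, -0.0304, -0.019]
contact_force: [-0.8, 0.2, -0.8]
grip_force: 51.9
t 86.25 pos [ 0.4958 -0.0304 -0.019 ] y-yaw 90.0 tilt 0.3 open 0.041 grip 51.9 F [-0.8  0.2 -0.8] q [-0.21 -0.02  2.07  0.    1.09 -1.78]
 turn /5deg [ 0.02  0.07 -0.  ]
 shift /30mm [ 0.03 -0.05  0.18]
```

```bash

python3 -m jog '[[0,0,0,0.03,-0.05,0.15,-1],[0,0,0,0,0,0.04,-1],[0,0,0,0,0,0,-1],[0,0,0,0,0,0,-1]]' | grep -E "pos|contact"
python3 -m jog '[[0,0,0,0,0,0,0.25],[0,0,0,0,0,0,0.25],[0,0,0,0,0,0,0.25],[0,0,0,0,0,-0.7,0.25],[0,0,0,0,0,-1,0.25]]' | grep -E "pos|contact|open"
python3 -m jog '[[0,0,0,0,0,-1,0],[0,0,0,0,0,-1,0],[0,0,0,0,0,-1,0],[0,0,0,-0.3,0,-1,0],[0,0,0,-1,0,-1,0]]' | grep -E "pos|open"
python3 tray.py
python3 -m jog '[[0,0,1,-0.5,0,-1,0],[0,0,1,-0.5,0,-1,0],[0,0,1,-0.5,0,-1,0],[0,0,1,-0.5,0,-1,0],[0,0,1,-0.5,0,-1,0]]' | grep -E "pos"
python3 -m jog '[[0,0,1,0,0,-1,0],[0,0,1,0,0,0,0],[0,0,1,0,0,0,0],[0,0,1,0,0,0,0],[0,0,1,0,0,0,0]]' | grep -E "pos"
python3 -m jog '[[0,0,1,0,0,0,0],[0,0,1,0,0,0,0],[0,0,1,0,0,0,0],[0,0,1,0,0,0,0],[0,0,1,0,0,0,0]]' | grep -E "pos"
python3 -m jog '[[0,0,1,0,0,0,0],[0,0,1,0,0,0,0],[0,0,1,0,0,0,0],[0,0,0,0,0,0,0]]' | grep -E "pos"
python3 - <<'E'
from h import *
to([.6,-.06,.37],yaw=0)
E
```

```text
tool_pos: [0.4949, -0.0324, -0.0248]
contact_force: [-0.5, 0.2, -0.7]
tool_pos: [0.4933, -0.0322, 0.0255]
contact_force: [1.2, -0.5, -0.7]
opening: 0.0532
tool_pos: [0.5324, -0.0326, 0.1772]
opening: 0.0426
warm px [320. 256.] (array([584.7, -31.3]), np.float32(59.4), np.float32(37.9), np.float32(0.8))
warm px [407. 257.] (array([584.4,  47.8]), np.float32(62.3), np.float32(36.8), np.float32(0.5))
warm px [319. 156.] (array([492. , -32.9]), np.float32(63.1), np.float32(41.9), np.float32(0.4))
warm px [416. 157.] (array([492.6,  48.2]), np.float32(65.5), np.float32(44.3), np.float32(179.9))
t 88.05 pos [ 0.5381 -0.0333  0.1826] y-yaw 90.0 tilt 0.9 open 0.043 grip 0.0 F [ 0.3 -0.8  3.3] q [-0.2  -0.16  1.83  0.    1.45 -1.77]
tool_pos: [0.6054, -0.0458, 0.3273]
tool_pos: [0.6048, -0.0459, 0.3563]
tool_pos: [0.6048, -0.0459, 0.3563]
tool_pos: [0.6048, -0.0459, 0.3563]
t 90.42 pos [ 0.6048 -0.0459  0.3563] y-yaw 0.0 tilt 0.3 open 0.043 grip 0.0 F [ 0.7  0.  -1.1] q [-0.2  -0.04  1.44  0.    1.74 -0.2 ]
 turn /5deg [ 0.06 -0.02  0.01]
 shift /30mm [-0.47 -0.16 -0.46]
```

All four pebbles lie flat on the tray, at about (585,-31), (584,48), (492,-33) and (493,48). Now I measure the tray, handle and rack walls.

```bash
cat > rack.py <<'E'
from h import *
for n in("wrist","top"):
    c=Cam(n); c.save("rk_"+n); H,S,V=[c.hsv[:,:,i].astype(int) for i in range(3)]
    wood=((H>5)&(H<25)&(S>50)&(V>70)).astype(np.uint8)
    pts=[]
    for x in np.arange(.69,.845,.015):
        ys=np.arange(-.16,.17,.001); P=[c.px([x,y,.08]).round().astype(int) for y in ys]
        m=np.array([0<=p[0]<640 and 0<=p[1]<480 and wood[p[1],p[0]]>0 for p in P])
        if m.any(): pts.append((x,ys[m].min(),ys[m].max()))
    pts=np.array(pts); print(n); print(np.c_[pts,pts[:,1:].mean(1),np.ptp(pts[:,1:],axis=1)].round(4))
    # tray rim edges: bright grey, outline at z=.010, per y rows: extents in x; per x: extents in y
    tr=((S<60)&(V>90)).astype(np.uint8)
    for x in np.arange(.47,.63,.03):
        ys=np.arange(-.12,.13,.0005); P=[c.px([x,y,.01]).round().astype(int) for y in ys]
        m=np.array([0<=p[0]<640 and 0<=p[1]<480 and tr[p[1],p[0]]>0 for p in P]); 
        if m.any(): print("tray x %.2f y %.4f %.4f mid %.4f"%(x,ys[m].min(),ys[m].max(),(ys[m].min()+ys[m].max())/2))
    for b in c.blobs(wood,60,(0,0,640,480)):
        r=c.rect(b,.047)
        if np.hypot(r[0][0]-440,r[0][1]-8)<40: print("handle",b.min(0),b.max(0),r)
E
python3 rack.py
```

```text
wrist
[[ 0.69   -0.105   0.112   0.0035  0.217 ]
 [ 0.705  -0.102   0.113   0.0055  0.215 ]
 [ 0.72   -0.101   0.113   0.006   0.214 ]
 [ 0.735  -0.1     0.114   0.007   0.214 ]
 [ 0.75   -0.1     0.115   0.0075  0.215 ]
 [ 0.765  -0.099   0.116   0.0085  0.215 ]
 [ 0.78   -0.097   0.117   0.01    0.214 ]
 [ 0.795  -0.096   0.117   0.0105  0.213 ]
 [ 0.81   -0.096   0.118   0.011   0.214 ]
 [ 0.825  -0.095   0.119   0.012   0.214 ]
 [ 0.84   -0.094   0.12    0.013   0.214 ]]
tray x 0.47 y -0.1110 0.0960 mid -0.0075
tray x 0.50 y -0.1195 0.0960 mid -0.0117
tray x 0.53 y -0.1200 0.0970 mid -0.0115
tray x 0.56 y -0.1200 0.0980 mid -0.0110
tray x 0.59 y -0.1110 0.0970 mid -0.0070
tray x 0.62 y -0.1125 0.0970 mid -0.0077
handle [173 101] [191 170] (array([444.5,   5.6]), np.float32(79.3), np.float32(15.1), np.float32(90.5))
top
[[ 0.69   -0.094   0.115   0.0105  0.209 ]
 [ 0.705  -0.043   0.115   0.036   0.158 ]
 [ 0.72   -0.028   0.117   0.0445  0.145 ]
 [ 0.735   0.088   0.117   0.1025  0.029 ]
 [ 0.75    0.087   0.119   0.103   0.032 ]
 [ 0.765   0.031   0.118   0.0745  0.087 ]
 [ 0.78    0.036   0.12    0.078   0.084 ]
 [ 0.795   0.024   0.12    0.072   0.096 ]
 [ 0.81    0.021   0.12    0.0705  0.099 ]
 [ 0.825   0.018   0.122   0.07    0.104 ]
 [ 0.84    0.016   0.122   0.069   0.106 ]]
tray x 0.47 y 0.0690 0.0995 mid 0.0843
tray x 0.50 y 0.0635 0.0990 mid 0.0813
tray x 0.53 y 0.0535 0.1005 mid 0.0770
tray x 0.56 y 0.0695 0.1000 mid 0.0848
tray x 0.59 y 0.0665 0.0995 mid 0.0830
tray x 0.62 y -0.0860 0.0990 mid 0.0065
```

```bash
python3 - <<'E'
from h import *
c=Cam("wrist"); H,S,V=[c.hsv[:,:,i].astype(int) for i in range(3)]
wood=((H>5)&(H<25)&(S>50)&(V>70))
th=.058
for off in(-.101,-.09,-.05,0,.05,.09,.101):
    xs=np.arange(.60,.92,.001); P=[c.px([x,.0075+th*(x-.75)+off,.08]).round().astype(int) for x in xs]
    m=np.array([0<=p[0]<640 and 0<=p[1]<480 and wood[p[1],p[0]] for p in P]); d=np.flatnonzero(np.diff(m.astype(int)))
    print(off,xs[d].round(3),P[-1])
# tray rear and front edges, at z=.01, along lines y const
g=(S<60)&(V>90)
for y in(.07,.08,.02):
    xs=np.arange(.41,.68,.0005); P=[c.px([x,y,.01]).round().astype(int) for x in xs]; m=np.array([g[p[1],p[0]] for p in P]); print("tray",y,xs[m].min().round(4),xs[m].max().round(4))
g2=(S<60)&(V>90)
for x in(.47,.50,.53,.56,.59,.62):
    ys=np.arange(.05,.13,.0005); P=[c.px([x,y,.01]).round().astype(int) for y in ys]; m=np.array([g[p[1],p[0]] for p in P]); print("edge",x,ys[m].max().round(4))
to([.4435,.0065,.06],yaw=.4)
E
```

```text
-0.101 [0.668 0.865] [585 216]
-0.09 [0.663 0.864] [587 207]
-0.05 [0.703 0.723 0.767 0.789 0.79  0.791 0.793 0.794 0.795 0.797 0.798 0.799
 0.802 0.808 0.814 0.863] [594 172]
0 [0.701 0.721 0.765 0.786 0.811 0.86 ] [603 127]
0.05 [0.698 0.718 0.762 0.783 0.809 0.857] [613  78]
0.09 [0.671 0.855] [621  37]
0.101 [0.654 0.854] [623  25]
tray 0.07 0.436 0.6475
tray 0.08 0.437 0.6475
tray 0.02 0.4235 0.669
edge 0.47 0.0955
edge 0.5 0.0965
edge 0.53 0.096
edge 0.56 0.097
edge 0.59 0.097
edge 0.62 0.097
t 90.58 pos [ 0.6048 -0.0459  0.3564] y-yaw 0.0 tilt 0.3 open 0.042 grip 0.0 F [-0.8  0.7  0. ] q [-0.2  -0.04  1.44  0.    1.74 -0.2 ]
 turn /5deg [ 0.06 -0.02 -0.07]
 shift /30mm [ 1.78 -5.37  9.88]
```

Geometry:
- Rack centre is (777,9) mm, turned 3.2°; width measures 214 as specified.
- Tray centre is (542,6.5), turned about 0.5°, with its handle at (442,5.5).

Gripping the handle now.

```bash

python3 -m jog '[[0,0,-0.1,0.4,-1,1,-0.4],[0,0,0,0.4,-1,1,-0.4],[0,0,0,0.4,-1,1,-0.4],[0,0,0,0.4,-1,1,-0.4],[0,0,0,0.15,-1,1,-0.4]]' | grep -E "pos"
python3 -m jog '[[0,0,0,0,-0.4,1,-0.4],[0,0,0,0,0,1,-0.4],[0,0,0,0,0,1,-0.4],[0,0,0,0,0,0,-0.4],[0,0,0,0,0,0,-0.4]]' | grep -E "pos"
python3 - <<'E'
from h import *
to([.4425,.0055,-.006],yaw=.5)
c=Cam("wrist"); H,S,V=[c.hsv[:,:,i].astype(int) for i in range(3)]
for b in c.blobs((H>5)&(H<25)&(S>60)&(V>70),60,(200,0,440,350)): print(b.min(0),b.max(0),c.rect(b,.047))
E
```

```text
tool_pos: [0.4544, 0.0064, 0.2049]
tool_pos: [0.4447, 0.0058, 0.117]
t 91.83 pos [0.4447 0.0058 0.117 ] y-yaw 0.5 tilt 0.4 open 0.026 grip 0.0 F [-0.5  0.   0.3] q [-0.16 -0.35  2.1   0.    1.39 -0.17]
 turn /5deg [ 0.09 -0.01 -0.  ]
 shift /30mm [-0.01 -0.07  4.1 ]
[306 172] [322 292] (array([442.,   6.]), np.float32(81.9), np.float32(10.4), np.float32(90.6))
```

Handle confirmed at (442,6), 82 x 10 mm.

```bash

python3 -m jog '[[0,0,0,0,-0.09,1,-0.4],[0,0,0,0,0,1,-0.4],[0,0,0,0,0,1,-0.4],[0,0,0,0,0,1,-0.4],[0,0,0,0,0,0.1,-0.4]]' | grep -E "pos|contact"
python3 -m jog '[[0,0,0,0,0,0,-0.4],[0,0,0,0,0,0,-1],[0,0,0,0,0,0,-1],[0,0,0,0,0,0,-1],[0,0,0,0,0,0,-1]]' 60 | grep -E "pos|contact|open|grip"
```

```text
tool_pos: [0.4411, 0.0062, -0.008]
contact_force: [-0.4, 0.5, -0.3]
tool_pos: [0.4433, 0.0058, -0.0051]
contact_force: [-3.5, -1.0, 6.3]
opening: 0.0083
grip_force: 61.7
```

```bash

python3 -m jog '[[0,0,-0.14,-0.13,0,0,-1],[0,0,-0.14,-0.13,0,0,-1],[0,0,-0.13,-0.13,0,0,-1],[0,0,-0.13,-0.13,0,0,-1],[0,0,0,0,0,0,-1]]' | grep -E "pos|contact|grip"
python3 - <<'E'
from h import *
st(); c=Cam("wrist"); H,S,V=[c.hsv[:,:,i].astype(int) for i in range(3)]
t=Cam("top"); S,V=t.hsv[:,:,1].astype(int),t.hsv[:,:,2].astype(int); g=(S<60)&(V>100)
for x in(.50,.53,.56,.59,.62):
    ys=np.arange(.05,.13,.0005); P=[t.px([x,y,.01]).round().astype(int) for y in ys]; m=np.array([g[p[1],p[0]] for p in P]); print("L",x,ys[m].max().round(4) if m.any() else None, end=" ")
    ys=np.arange(-.13,-.05,.0005); P=[t.px([x,y,.01]).round().astype(int) for y in ys]; m=np.array([g[p[1],p[0]] for p in P]); print("R",ys[m].min().round(4) if m.any() else None)
E
```

```text
tool_pos: [0.4442, -0.0085, -0.0051]
contact_force: [-1.1, 5.9, 5.4]
grip_force: 61.7
t 93.75 pos [ 0.4442 -0.0085 -0.0051] y-yaw 3.2 tilt 0.6 open 0.008 grip 61.7 F [-1.1  5.9  5.4] q [-0.19 -0.18  2.19  0.01  1.13 -0.25]
L 0.5 0.089 R -0.0985
L 0.53 0.091 R -0.0975
L 0.56 0.093 R -0.0935
L 0.59 0.0945 R -0.0925
L 0.62 0.094 R -0.0885
```

Tray aligned with the rack line (after the top camera's +2–3 mm offset). Pushing along tool y.

```bash

python3 -m jog '[[0,0,0,0,0.15,0,-1],[0,0,0,0,0.25,0,-1],[0,0,0,0,0.3,0,-1],[0,0,0,0,0.3,0,-1],[0,0,0,0,0.3,0,-1]]' | grep -E "pos|contact|grip"
python3 -m jog '[[0,0,0,0,0.3,0,-1],[0,0,0,0,0.3,0,-1],[0,0,0,0,0.3,0,-1],[0,0,0,0,0.3,0,-1],[0,0,0,0,0.1,0,-1]]' | grep -E "pos|contact|grip"
python3 - <<'E'
from h import *
st(); to([.6447,.0017,-.005])
E
```

```text
tool_pos: [0.4794, -0.0076, -0.0051]
contact_force: [-15.6, -0.6, 17.6]
grip_force: 63.1
tool_pos: [0.5188, -0.0055, -0.0051]
contact_force: [-14.4, -0.7, 15.1]
grip_force: 62.8
t 95.10 pos [ 0.5188 -0.0055 -0.0051] y-yaw 3.2 tilt 0.0 open 0.008 grip 62.8 F [-14.4  -0.7  15.1] q [-0.15  0.01  2.01  0.    1.12 -0.21]
t 95.10 pos [ 0.5188 -0.0055 -0.0051] y-yaw 3.2 tilt 0.0 open 0.008 grip 62.8 F [-14.4  -0.7  15.1] q [-0.15  0.01  2.01  0.    1.12 -0.21]
 shift /30mm [ 0.   4.2 -0. ]
```

```bash

python3 -m jog '[[0,0,0,0,0.1,-0.03,-1],[0,0,0,0,0.25,0,-1],[0,0,0,0,0.25,0,-1],[0,0,0,0,0.25,0,-1],[0,0,0,0,0.25,0,-1]]' | grep -E "pos|contact|grip"
python3 -m jog '[[0,0,0,0,0.25,0,-1],[0,0,0,0,0.25,0,-1],[0,0,0,0,0.25,0,-1],[0,0,0,0,0.25,0,-1],[0,0,0,0,0.25,0,-1]]' | grep -E "pos|contact|grip"
python3 -m jog '[[0,0,0,0,0.25,0,-1],[0,0,0,0,0.25,0,-1],[0,0,0,0,0.25,0,-1],[0,0,0,0,0.2,0,-1],[0,0,0,0,0,0,-1]]' | grep -E "pos|contact|grip"
python3 - <<'E'
from h import *
to([.6447,.0017,-.004])
E
```

```text
tool_pos: [0.5518, -0.0034, -0.0051]
contact_force: [-7.9, 0.0, 5.7]
grip_force: 61.5
tool_pos: [0.5893, -0.0014, -0.005]
contact_force: [-6.4, -1.2, 3.5]
grip_force: 61.3
tool_pos: [0.6192, 0.0002, -0.005]
contact_force: [-2.1, -0.3, -0.8]
grip_force: 60.8
t 96.97 pos [ 6.192e-01  2.000e-04 -5.000e-03] y-yaw 3.2 tilt 0.3 open 0.008 grip 60.8 F [-2.1 -0.3 -0.8] q [-0.12  0.23  1.77  0.    1.14 -0.18]
 shift /30mm [ 0.    0.85 -0.03]
```

```bash

python3 -m jog '[[0,0,0,0,0.2,0,-1],[0,0,0,0,0.2,0,-1],[0,0,0,0,0.2,0,-1],[0,0,0,0,0,0,-1]]' | grep -E "pos|contact"
python3 -m jog '[[0,0,0,0,0.1,0,-1],[0,0,0,0,0,0,-1]]' | grep -E "pos|contact"
python3 -m jog '[[0,0,0,0,0.1,0,-1],[0,0,0,0,0,0,-1]]' | grep -E "pos|contact"
python3 -m jog '[[0,0,0,0,0.07,0,-1],[0,0,0,0,0,0,-1]]' | grep -E "pos|contact"
```

```text
tool_pos: [0.6372, 0.0012, -0.005]
contact_force: [-2.3, -0.3, -0.2]
tool_pos: [0.6394, 0.0014, -0.0051]
contact_force: [-4.2, -0.2, 2.7]
tool_pos: [0.6425, 0.0016, -0.005]
contact_force: [-4.6, 0.1, 2.0]
tool_pos: [0.6442, 0.0017, -0.005]
contact_force: [-5.5, -0.6, 2.2]
```

```bash

python3 -m jog '[[0,0,0,0,0.07,0,-1],[0,0,0,0,0,0,-1],[0,0,0,0,0,0,-1]]' | grep -E "pos|contact"
python3 -m jog '[[0,0,0,0,0.07,0,-1],[0,0,0,0,0,0,-1],[0,0,0,0,0,0,-1]]' | grep -E "pos|contact"
python3 -m jog '[[0,0,0,0,0.07,0,-1],[0,0,0,0,0,0,-1],[0,0,0,0,0,0,-1]]' | grep -E "pos|contact"
```

```text
tool_pos: [0.644, 0.0017, -0.0051]
contact_force: [-14.0, -1.4, 9.7]
tool_pos: [0.6438, 0.0017, -0.0051]
contact_force: [-22.4, -0.9, 15.6]
tool_pos: [0.6437, 0.0018, -0.0051]
contact_force: [-28.9, -1.9, 20.5]
```

Stopped dead at handle x = 0.644, against a predicted 0.6447: the tray is home. Relax, release, rise.

```bash

python3 -m jog '[[0,0,0,0,-0.1,0,-1],[0,0,0,0,-0.06,0,-1],[0,0,0,0,0,0,-1]]' | grep -E "pos|contact"
python3 -m jog '[[0,0,0,0,0,0,-0.4],[0,0,0,0,0,0,-0.4],[0,0,0,0,0,0,-0.4],[0,0,0,0,0,-0.4,-0.4],[0,0,0,0,0,-1,-0.4]]' | grep -E "pos|contact|open"
python3 -m jog '[[0,0,0,0,0,-1,-0.4],[0,0,0,0,0,-1,-0.4],[0,0,0,0,0,-1,-0.4],[0,0,0,0,-1,-1,-0.4],[0,0,0,0,-1,-1,-0.4]]' | grep -E "pos|contact"
python3 -m jog '[[0,0,0,-1,-1,-1,-0.4],[0,0,0,-1,-1,-1,-0.4],[0,0,0,-1,-0.5,-1,-0.4],[0,0,0,-1,0,-1,-0.4],[0,0,0,-1,0,0,-0.4]]' | grep -E "pos|contact"
python3 -m jog '[[0,0,0,-0.5,0,0,-0.4],[0,0,0,0,0,0,-0.4]]' | grep pos
python3 - <<'E'
from h import *
st()
c=Cam("wrist"); H,S,V=[c.hsv[:,:,i].astype(int) for i in range(3)]
wood=(H>5)&(H<25)&(S>50)&(V>70)
for b in c.blobs(wood,60): 
    r=c.rect(b,.047)
    if r[1]<130: print("wood",b.mean(0).round(),r)
L=cv2.cvtColor(c.img,cv2.COLOR_RGB2LAB).astype(int)
for b in c.blobs((L[:,:,2]>134)&(L[:,:,0]>110)&(S<80),60): print("warm",b.min(0),b.max(0),c.rect(b,.02))
t=Cam("top"); t.save("final_top"); H,S,V=[t.hsv[:,:,i].astype(int) for i in range(3)]
for b in t.blobs((S<40)&(V>150),20,(380,155,480,290)): print("top",b.min(0),b.max(0),t.rect(b,.04))
for b in t.blobs((H>5)&(H<25)&(S>90)&(V>60),30,(270,160,345,215)): print("handle top",b.min(0),b.max(0),t.rect(b,.047))
E
```

```text
tool_pos: [0.6441, 0.0018, -0.0051]
contact_force: [-10.7, -0.7, 7.9]
tool_pos: [0.6451, 0.0019, 0.036]
contact_force: [-0.1, 0.0, -0.5]
opening: 0.0258
tool_pos: [0.5853, -0.0019, 0.1885]
contact_force: [-0.3, -0.2, 1.1]
tool_pos: [0.5195, -0.1575, 0.3111]
contact_force: [0.2, 0.1, 0.5]
tool_pos: [0.5189, -0.1711, 0.3054]
t 101.85 pos [ 0.5189 -0.1711  0.3054] y-yaw 3.1 tilt 0.3 open 0.026 grip 0.0 F [0.1 0.5 0.3] q [-0.46 -0.18  1.65  0.    1.67 -0.51]
wood [451.  32.] (array([643.2, -11.1]), np.float32(58.4), np.float32(14.1), np.float32(92.8))
warm [288 390] [324 426] (array([ 522.4, -485.8]), np.float32(56.4), np.float32(54.3), np.float32(83.1))
warm [478 120] [639 139] (array([787.1, -93.6]), np.float32(182.4), np.float32(19.4), np.float32(5.5))
warm [542  45] [590  84] (array([778.5, -29.7]), np.float32(48.3), np.float32(38.8), np.float32(3.0))
warm [457  44] [518  86] (array([695. , -34.7]), np.float32(64.5), np.float32(41.8), np.float32(3.1))
warm [467   0] [524   4] (array([692.3,  25.6]), np.float32(59.0), np.float32(3.7), np.float32(3.2))
top [430 232] [442 241] (array([ 514.6, -274.3]), np.float32(27.6), np.float32(19.2), np.float32(106.8))
handle top [301 183] [334 189] (array([ 6.397e+02, -4.000e-01]), np.float32(78.0), np.float32(10.4), np.float32(92.7))
handle top [270 160] [289 182] (array([686.1,  98.5]), np.float32(68.9), np.float32(30.2), np.float32(141.5))
```

```bash
python3 -m jog '[[0,0,0,0,0,0,-0.4],[0,0,0,0,0,0,-0.4],[0,0,0,0,0,0,-0.4]]' | grep pos; python3 -c "
from station import finish_job
print(finish_job())"
```

```text
tool_pos: [0.5192, -0.1704, 0.3058]
the job is handed in; nothing more can be done
None
```

The job is handed in at about 102 s (no verdict was returned): I dipped the brush in the wide tin, then the tall tin, and laid it in both notches of the rest, then put all four pebbles flat on the tray and slid it into the bottom slot until it stopped against the back; nothing else was knocked or moved as far as I could see.

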